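# Tip salvaged relays into the parts jar

### The job

Gather all the loose relays from the bench into the aluminium chute while it stands on the bench, then pick up the chute and tip it so that they all slide out of its open end into the parts jar; a relay that misses goes back into the chute and is tipped again, never put in by hand. Keep the chute tilted at the jar until the relays are in, then set it back on the bench, standing level on its floor and clear of the jar, put the lid on the jar and press it down firmly so that it sits level on the rim. Leave the mug, the solder spool and the screwdriver where they are.

Things in the scene. Friction and masses are not known exactly. Their poses are not given: they have to be found in the camera images.
- relay1: Small light-grey circuit-board relay, a 22 x 17 x 17 mm box with a black base plate with brass contacts on its -x end, 18 g. Origin at its centre, x along the 22 mm length. Three to five relays are present (None from the start: absent); they start lying on the bench to the robot's right, any yaw. Smooth plastic.
- relay2: Small light-grey circuit-board relay, a 22 x 17 x 17 mm box with a black base plate with brass contacts on its -x end, 18 g. Origin at its centre, x along the 22 mm length. Three to five relays are present (None from the start: absent); they start lying on the bench to the robot's right, any yaw. Smooth plastic.
- relay3: Small light-grey circuit-board relay, a 22 x 17 x 17 mm box with a black base plate with brass contacts on its -x end, 18 g. Origin at its centre, x along the 22 mm length. Three to five relays are present (None from the start: absent); they start lying on the bench to the robot's right, any yaw. Smooth plastic.
- relay4: Small light-grey circuit-board relay, a 22 x 17 x 17 mm box with a black base plate with brass contacts on its -x end, 18 g. Origin at its centre, x along the 22 mm length. Three to five relays are present (None from the start: absent); they start lying on the bench to the robot's right, any yaw. Smooth plastic.
- relay5: Small light-grey circuit-board relay, a 22 x 17 x 17 mm box with a black base plate with brass contacts on its -x end, 18 g. Origin at its centre, x along the 22 mm length. Three to five relays are present (None from the start: absent); they start lying on the bench to the robot's right, any yaw. Smooth plastic.
- chute: Aluminium chute (open-topped trough), 180 mm long (x), 42 mm wide (y), 28 mm high, sheet 3 mm thick (inside 36 mm wide, 25 mm deep), closed at the -x end, open at the +x end, about 160 g. Origin under the middle of its floor, z up. Starts on the bench left of the jar, open end roughly towards -x (the robot). Grip it across its width. Relays in it begin to slide at a tilt of about 14 to 20 degrees.
- chute_spout (a point): Middle of the chute's open end, on the upper face of its floor: 90 mm along +x from the chute's origin and 3 mm above its underside.
- jar: White plastic parts jar, fixed to the bench, 110 mm high, body 88 mm across, narrowing from 73 mm up to a neck 66 mm across with 3 mm wall: round mouth 60 mm inside. Inner floor a low cone, from 4 mm above the bench at the wall to 17 mm in the middle. Origin under its centre.
- jar_mouth (a point): Centre of the jar's mouth at rim height, 110 mm above the bench.
- lid: Loose round lid of the jar: white disc 74 mm across and 5 mm thick, below it a plug 54 mm across and 8 mm deep that enters the mouth, on top a black knob 18 mm across and 20 mm high; 33 mm high in all, about 50 g. Origin under the centre of the plug, z up; starts upright, plug down, on the bench to the robot's right. Seated when the disc lies on the rim: origin 8 mm below the rim. Press with about 10 N.
- solder_spool: Bystander: upright spool of solder wire, 48 mm across, 38 mm high, among the relays. Origin under its centre.
- mug: Bystander: white mug, 80 mm across, 95 mm high, beyond the jar. Origin under its centre.
- screwdriver: Bystander: screwdriver lying on the bench beyond the chute. Origin on the bench under it.
Mind the look-alikes: they are no part of the job. What is meant by the chute is not blue or red, and is the larger of those in its own colour.

How it is judged:
By the outcome, as a careful person would: the job done as asked, in the order asked, and still so for the second after the job is handed in, with the robot touching nothing.
Of relay1, relay2, relay3, relay4, relay5 only 3 to 5 are there at a start; the rules pass over those that are not, and their reading is None.
At some moment in a run one of relay1, relay2, relay3, relay4, relay5, lid may be knocked a few centimetres aside while the robot is not near it.
It also fails if it takes over 210 s, if anything falls off the work surface, if the arm or the gripper's body presses on something with over 40 N, if the wrist force passes 120 N, or if a joint passes its speed limit or range.

### The arm

A 6-joint arm with a two-finger parallel gripper is mounted at the origin on the work surface. World frame = base frame: x ahead of the robot, y to its left, z up, the work surface at z = 0. Lengths are in mm, angles in rad, forces in N, time in s.
With the tool pointing down it reaches from about 275 to 750 mm from the base axis. Payload 10.2 kg.
Tool frame: the origin (TCP) lies midway between the tips of the shut fingers; the grasp point (between the pads) lies 19 mm behind it; z points along the fingers, y is the line along which they close (so a half turn about z gives the same grasp; the last joint's range is limited). The gripper opens to 85 mm and grips with 20 to 120 N. Pads are 22 mm wide; open, the fingers measure 114 mm over their backs; the gripper's body (76 mm by 85 mm) begins 54 mm behind the grasp point. The pads swing forward as they close: fully open they stand 13 mm farther back than shut.
Start: joints at [-1.454, 0.313, 1.498, -0, 1.331, -0.223], TCP at [174.969, -494.992, 231.294] pointing down, gripper open.
Joint ranges: [-2.94, 2.94], [-0.97, 2.17], [0.19, 2.56], [-1.23, 4.37], [0.02, 3.11], [-2.88, 2.88]. Speed limits (rad/s): [2.39, 2.39, 3.01, 3.14, 3.14, 3.14].

### API

Orientations are given as a unit quaternion [w, x, y, z].
In Python, from rig import ctrl gives the robot as it stands.
- The arm moves only by the tool send_rows, never from a script. Its argument "targets" is a list of rows, each a list of 7 numbers: the closure, from -1 (fully open) to 1 (shut), so that 0 is half open, then the shift along the tool's x, y, z in m, then the turn, a rotation vector about the tool's x, y, z in rad. In form: [[claw, dx, dy, dz, ax, ay, az], ...]. A call has exactly 10 rows; each row shifts and turns the commanded pose from where the row before left it, along the tool's axes as they then stand; what a row does not reach is not made up. A row lasts 1/8 s, in which the tool goes at most 62.5 mm and 10.7 degrees, less where a joint would pass 70% of its speed; a pose out of reach is approached as far as the arm can. A call with a gripper value outside its range is refused whole. The fingers move at their own pace and stop on an object; "squeeze" is the grip in N (left out, the last holds). Time passes only in rows, so rows that do not move let the fingers close, or fill a call up. It gives the time, the measured TCP pose, the force, the opening and the grip force at its end, in the units of the state.
- ctrl.sense(): the state, without advancing time (a new reading comes with each control period).
- ctrl.capture(name): name is "scene" or "top" or "wrist"; returns a dict with "img" (480x640x3 uint8, red, green, blue), "camera_matrix" (3x3 intrinsics, pixels), "R" (3x3) and "t" (3): a world point X has camera coordinates R X + t. Camera axes: x right, y down, z forward; pixel columns grow to the right and rows downward; lengths in mm; the calibration is good to about 2 mm. The wrist camera is an equidistant fisheye: a pixel r from the principal point sees the ray r / f radians off the axis. A picture is of the moment at which its call begins. There is no depth.
- ctrl.finish_job(): hands the job in; it is judged then, once.
Trained networks look in a picture, given as the dict that the camera call returned (one of the last four; its "shot" number tells which), for a name from the list of things; names that differ only in an ending like _2 or _b are one class to them, and where a whole thing is asked for, a point or a joint stands for the part that bears it (a point fixed in the world has none). Each returns a list of dicts, best first, with "score" (0 to 1); they miss things now and then, are a little off and sometimes report something else, mostly with a low value. They report only what shows in the picture. A call takes as long as a camera call. They do not tell look-alikes from the thing itself.
- ctrl.boxes_of(query, picture): "extent" ([left, top, width, height] in pixels, round what is visible of it).
- ctrl.landmark_of(query, picture): "point" ([column, row] in pixels: a listed point, or the origin of a listed thing).
The state is a dict: "time_s": time; "joints": joint angles; "dq": joint speeds; "tau": joint torques, N m; "eef_pos": TCP position; "ee_rot": TCP orientation; "force": force on the tool from outside, world axes, zero at the start; "wrist_torque": the same for the moment, N m; "grip_width": opening from 0.0 (shut) to 1.0 (fully open); "grip_force": force on a finger pad.
Only numpy, scipy, OpenCV 4.12 (cv2) and the standard library are available. Lean on these libraries where they do the work, as an engineer would, in place of code of your own. Each camera call takes 0.05 s, during which the arm holds its last target. There are 200 camera calls.

## Working session

There is one attempt and no reset: what is moved stays moved. The work goes in short steps, Python scripts to look and compute and a tool call to move; the robot and the scene stay as the last step left them, time stands still between calls to the robot, and variables do not carry over. Pictures are saved under pics/ and viewed, at most 16 in all, crops included, and the job is handed in when it is done.

Besides the shell and the picture viewer there is one more tool, called after "Request:" in YAML: its name, and indented under it one key for each argument. send_rows: Moves the arm, as the interface text tells. Its arguments: {"type":"object","properties":{"targets":{"type":"array"},"squeeze":{"type":"number"}},"required":["targets"]}

```bash
ls; mkdir -p pics; cat > h.py <<'E'
import numpy as np, cv2
from scipy.spatial.transform import Rotation as Rn
from rig import ctrl
def px2w(c,px,z):
    K=np.array(c["camera_matrix"]);R=np.array(c["R"]);t=np.array(c["t"]).ravel()
    u,v=(px[0]-K[0,2])/K[0,0],(px[1]-K[1,2])/K[1,1]
    if c.get("fish"):
        th=np.hypot(u,v); d=np.array([0,0,1.]) if th<1e-9 else np.array([u/th*np.sin(th),v/th*np.sin(th),np.cos(th)])
    else: d=np.array([u,v,1])
    o=-R.T@t; d=R.T@d
    return o+d*(z-o[2])/d[2]
def w2px(c,X):
    K=np.array(c["camera_matrix"]);p=np.array(c["R"])@np.array(X)+np.array(c["t"]).ravel()
    if c.get("fish"):
        r=np.hypot(p[0],p[1]);th=np.arctan2(r,p[2]);u,v=p[:2]/max(r,1e-9)*th
    else: u,v=p[:2]/p[2]
    return np.array([K[0,0]*u+K[0,2],K[1,1]*v+K[1,2]])
def cap(n,save=None):
    c=ctrl.capture(n); c["fish"]=(n=="wrist")
    if save: cv2.imwrite("pics/"+save,cv2.cvtColor(c["img"],cv2.COLOR_RGB2BGR))
    return c
def pose():
    s=ctrl.sense();q=np.array(s["ee_rot"]);return np.array(s["eef_pos"]),Rn.from_quat(q[[1,2,3,0]])
E
cat > a.py <<'E'
from h import *
for n in("top","scene"):
    c=cap(n,n+"0.png")
    print(n,np.array(c["camera_matrix"]).round(1).tolist(),(-np.array(c["R"]).T@np.array(c["t"]).ravel()).round(),c["img"].shape)
    for q,z in(("relay1",8.5),("chute",14),("chute_spout",3),("jar_mouth",110),("lid",0),("solder_spool",0),("mug",0),("screwdriver",0)):
        for d in ctrl.landmark_of(q,c): print(q,round(d["score"],2),np.round(d["point"]),px2w(c,d["point"],z).round()[:2])
s=ctrl.sense();print(s)
E
python3 a.py
```

```text
pics
top [[590.0, 0.0, 323.6], [0.0, 590.0, 244.4], [0.0, 0.0, 1.0]] [ 389.   -4. 1214.] (480, 640, 3)
relay1 0.64 [514. 257.] [ 542. -393.]
relay1 0.6 [463. 315.] [ 422. -286.]
relay1 0.59 [451. 202.] [ 656. -266.]
relay1 0.59 [459. 263.] [ 528. -280.]
relay1 0.43 [400. 207.] [ 644. -159.]
chute 0.9 [204. 268.] [510. 243.]
chute 0.85 [301. 327.] [393.  43.]
chute 0.77 [133. 284.] [475. 386.]
chute 0.6 [218. 360.] [325. 208.]
chute_spout 0.88 [216. 308.] [429. 217.]
chute_spout 0.63 [340. 304.] [441. -36.]
chute_spout 0.63 [230. 396.] [255. 183.]
chute_spout 0.59 [123. 313.] [416. 407.]
chute_spout 0.37 [315. 221.] [613.  18.]
jar_mouth 0.86 [316. 221.] [592.  15.]
jar_mouth 0.26 [400. 314.] [ 419. -144.]
lid 0.57 [400. 314.] [ 421. -159.]
solder_spool 0.86 [406. 249.] [ 557. -172.]
solder_spool 0.25 [200. 159.] [743. 264.]
mug 0.64 [286. 156.] [753.  81.]
screwdriver 0.95 [200. 158.] [747. 264.]
scene [[437.4, 0.0, 326.6], [0.0, 437.4, 238.8], [0.0, 0.0, 1.0]] [1007. -598.  672.] (480, 640, 3)
relay1 0.73 [195. 379.] [ 549. -392.]
relay1 0.69 [200. 310.] [ 427. -283.]
relay1 0.6 [29
[... 720 characters left out ...]
oints': array([-1.45441324e+00,  3.12893916e-01,  1.49768468e+00,  4.30150570e-06,
        1.33106709e+00, -2.23437586e-01]), 'dq': array([-3.48342127e-04, -5.42900675e-04,  9.45966545e-05, -1.60420008e-04,
       -7.34545525e-04, -6.94177482e-04]), 'tau': array([-1.77576054e-03, -4.12169087e+01, -2.59894592e+01, -2.86898658e-04,
        5.56550567e-04,  5.73716008e-06]), 'eef_pos': array([ 174.96232477, -494.98276207,  231.30306496]), 'ee_rot': array([-2.63659331e-05,  9.85600018e-01,  1.69093474e-01,  3.50487460e-06]), 'force': array([-0.45535728,  0.10096888, -0.83749029]), 'wrist_torque': array([ 0.02866536, -0.02505718,  0.04985553]), 'grip_force': 0.0, 'grip_width': 0.9972871327000321}
```

View pics/top0.png

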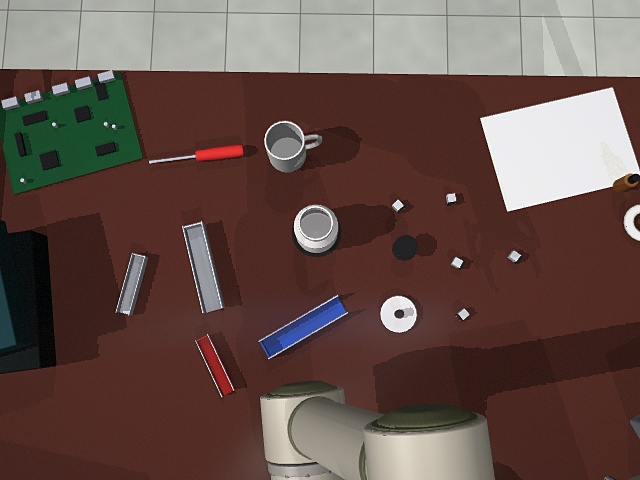

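View pics/scene0.png

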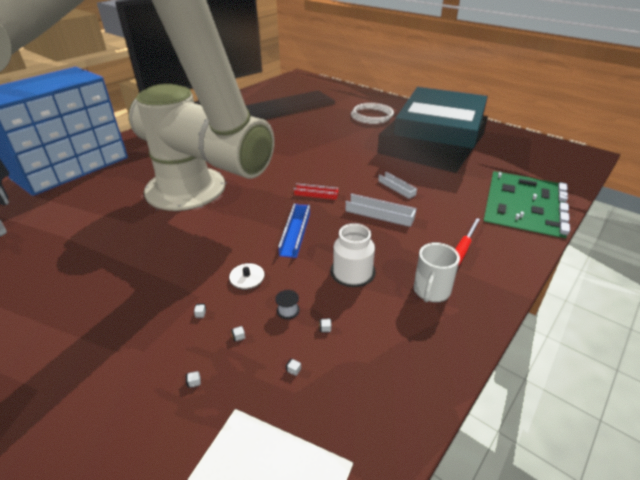

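The pictures show five relays, at top-view pixels (514,257), (463,315), (451,200), (458,263) and (398,205). The grey chute is the larger one, from (195,224) to (212,310), with its open end towards the robot. The lid is at (399,314) and the jar at (316,222). I'll go above the relays for a close look.

```bash
cat >> h.py <<'E'
def down(yaw): # tool x at world yaw, z down
    return Rn.from_euler("z",yaw)*Rn.from_euler("x",np.pi)
def plan(legs,start=None):
    """legs: (pos,Rotation,nrows,claw)"""
    p,R=start or pose(); rows=[]
    for P,Q,n,c in legs:
        P=np.array(P,float)
        for k in range(n):
            d=R.inv().apply((P-p)/(n-k))/1000; w=(R.inv()*Q).as_rotvec()/(n-k)
            d=np.round(d,4 if n-k==1 else 3); w=np.round(w,3 if n-k==1 else 2)
            p=p+R.apply(d*1000); R=R*Rn.from_rotvec(w)
            rows.append([c]+(d+0.).tolist()+(w+0.).tolist())
    while len(rows)%10: rows.append([rows[-1][0]]+[0]*6)
    for i in range(0,len(rows),10): print(str(rows[i:i+10]).replace(" ","").replace("0.0,","0,").replace("0.0]","0]").replace("],[","],\n["))
    return p,R
E
python3 -c "
from h import *
plan([((520,-270,300),down(0),9,-.4)])"
```

```text
[[-0.4,0.044,-0.011,-0.008,0,0,0.04],
[-0.4,0.044,-0.013,-0.008,0,0,0.04],
[-0.4,0.044,-0.014,-0.008,0,0,0.04],
[-0.4,0.043,-0.016,-0.007,0,0,0.04],
[-0.4,0.042,-0.018,-0.008,0,0,0.04],
[-0.4,0.041,-0.019,-0.007,0,0,0.03],
[-0.4,0.041,-0.021,-0.008,0,0,0.04],
[-0.4,0.04,-0.022,-0.007,0,0,0.03],
[-0.4,0.0397,-0.0233,-0.0077,0,0,0.04],
[-0.4,0,0,0,0,0,0]]
```

Request:
send_rows:
  targets:
    - [-0.4,0.044,-0.011,-0.008,0,0,0.04]
    - [-0.4,0.044,-0.013,-0.008,0,0,0.04]
    - [-0.4,0.044,-0.014,-0.008,0,0,0.04]
    - [-0.4,0.043,-0.016,-0.007,0,0,0.04]
    - [-0.4,0.042,-0.018,-0.008,0,0,0.04]
    - [-0.4,0.041,-0.019,-0.007,0,0,0.03]
    - [-0.4,0.041,-0.021,-0.008,0,0,0.04]
    - [-0.4,0.04,-0.022,-0.007,0,0,0.03]
    - [-0.4,0.0397,-0.0233,-0.0077,0,0,0.04]
    - [-0.4,0,0,0,0,0,0]

```text
time_s: 2.15
eef_pos: [521.8, -268.3, 300.0]
ee_rot: [0.0, 1.0, 0.002, 0.0]
force: [-1.0, 0.3, 0.9]
grip_width: 0.698
grip_force: 0.0
```

```bash
cat > look.py <<'E'
from h import *
import sys
def relays(c,name=None,z=17.,verbose=True):
    out=[];s=6 # px per mm in rectified patch
    tiles=[]
    for d in ctrl.landmark_of("relay1",c):
        if d["score"]<.3: continue
        X=px2w(c,d["point"],8.5)
        if any(np.hypot(*(X-o[0])[:2])<12 for o in out): continue
        # rectified patch at top-face height
        g=np.arange(-25,25.01,1/4)
        m=np.array([[w2px(c,(X[0]+a,X[1]-b,z)) for b in g] for a in g[::-1]],np.float32)
        t=cv2.remap(c["img"],m[...,0],m[...,1],cv2.INTER_LINEAR); tiles.append(t)
        hsv=cv2.cvtColor(t,cv2.COLOR_RGB2HSV)
        mask=((hsv[...,2]>110)&(hsv[...,1]<70)).astype(np.uint8)
        cs,_=cv2.findContours(mask,cv2.RETR_EXTERNAL,cv2.CHAIN_APPROX_NONE)
        r=None
        if cs:
            k=max(cs,key=cv2.contourArea);(cx,cy),(w,h),an=cv2.minAreaRect(k)
            r=(X[0]+25-cy/4,X[1]+25-cx/4,w/4,h/4,an)
        out.append((X,r))
        print(round(d["score"],2),X.round(1)[:2],"rect xy,w,h,ang",np.round(r,1) if r else None)
    if name and tiles: cv2.imwrite("pics/"+name,cv2.cvtColor(np.hstack(tiles),cv2.COLOR_RGB2BGR))
    return out
if __name__=="__main__":
    c=cap("wrist","w1.png"); print(pose()[0].round(1),pose()[1].as_quat().round(3),np.array(c["camera_matrix"]).round(1).tolist())
    relays(c,"tiles1.png")
E
python3 look.py
```

```text
[ 520.6 -269.3  299.7] [ 1.     0.001 -0.    -0.   ] [[371.6, 0.0, 319.2], [0.0, 371.6, 243.9], [0.0, 0.0, 1.0]]
0.84 [ 665.1 -262.9] rect xy,w,h,ang [ 666.6 -262.2   19.6   19.    79.5]
0.83 [ 648.3 -151.5] rect xy,w,h,ang [ 649.6 -151.2   19.5   19.1   48.4]
0.78 [ 426.1 -280.6] rect xy,w,h,ang [ 428.5 -282.    22.1   19.4   49.9]
0.73 [ 529.6 -275.2] rect xy,w,h,ang [ 532.1 -271.7   19.9   18.9   29.1]
0.56 [ 544.9 -391.4] rect xy,w,h,ang [ 547.5 -388.1   22.3   19.3   36.9]
```

```bash
python3 -c "
import cv2,numpy as np
a=cv2.imread('pics/w1.png');t=cv2.imread('pics/tiles1.png');print(t.shape)
t=cv2.resize(t,(640,int(t.shape[0]*640/t.shape[1])))
a=cv2.resize(a,(560,420));o=np.zeros((600,640,3),np.uint8);o[:t.shape[0]]=t;o[160:580,:560]=a;cv2.imwrite('pics/m1.png',o)"
```

```text
(201, 1005, 3)
```

View pics/m1.png

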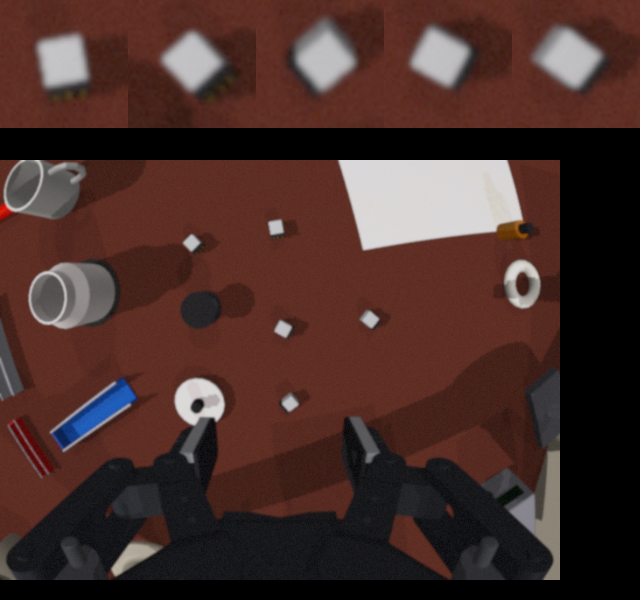

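The close view confirms five relays, and the tiles give their yaws as about 10, 42, 130, 61 and 53 degrees. I'll start with relay A at (666,-262).

```bash
python3 -c "
from h import *
q=np.radians
s=plan([((666,-262.5,60),down(q(10)),6,-.4),((666,-262.5,4),down(q(10)),3,-.4)])
"
```

```text
[[-0.4,0.024,-0.001,0.04,0,0,-0.03],
[-0.4,0.024,-0.001,0.04,0,0,-0.03],
[-0.4,0.025,0,0.04,0,0,-0.03],
[-0.4,0.024,0.001,0.04,0,0,-0.03],
[-0.4,0.025,0.002,0.04,0,0,-0.03],
[-0.4,0.0242,0.0027,0.0396,0,0.001,-0.024],
[-0.4,0,0,0.019,0,0,0],
[-0.4,0,0,0.018,0,0,0],
[-0.4,0,0,0.019,0,0,0],
[-0.4,0,0,0,0,0,0]]
```

Request:
send_rows:
  targets:
    - [-0.4,0.024,-0.001,0.04,0,0,-0.03]
    - [-0.4,0.024,-0.001,0.04,0,0,-0.03]
    - [-0.4,0.025,0,0.04,0,0,-0.03]
    - [-0.4,0.024,0.001,0.04,0,0,-0.03]
    - [-0.4,0.025,0.002,0.04,0,0,-0.03]
    - [-0.4,0.024,0.003,0.04,0,0,-0.024]
    - [-0.4,0,0,0.019,0,0,0]
    - [-0.4,0,0,0.018,0,0,0]
    - [-0.4,0,0,0.019,0,0,0]
    - [-0.4,0,0,0,0,0,0]

```text
time_s: 3.5
eef_pos: [665.2, -263.0, 2.9]
ee_rot: [-0.001, 0.996, 0.087, -0.001]
force: [0.0, -0.5, 1.0]
grip_width: 0.7
grip_force: 0.0
```

Request:
send_rows:
  targets:
    - [1,0,0,0,0,0,0]
    - [1,0,0,0,0,0,0]
    - [1,0,0,0,0,0,0]
    - [1,0,0,0,0,0,0]
    - [1,0,0,0,0,0,0]
    - [1,0,0,-0.03,0,0,0]
    - [1,0,0,-0.04,0,0,0]
    - [1,0,0,-0.04,0,0,0]
    - [1,0,0,-0.04,0,0,0]
    - [1,0,0,0,0,0,0]
  squeeze: 30

```text
time_s: 4.75
eef_pos: [667.2, -263.6, 157.7]
ee_rot: [0.002, 0.996, 0.087, 0.003]
force: [-0.2, -0.7, -1.3]
grip_width: 0.188
grip_force: 31.4
```

```bash
python3 -c "
from h import *
q=np.radians
print(pose()[0])
s=plan([((400,170,170),down(q(60)),12,1),((400,210,150),down(q(102)),8,1)])
"
```

```text
[ 667.2339768  -263.5840235   157.74743036]
[[1,-0.016,-0.039,-0.001,0,0,-0.07],
[1,-0.013,-0.04,-0.001,0,0,-0.07],
[1,-0.01,-0.041,-0.001,0,0,-0.07],
[1,-0.007,-0.042,-0.001,0,0,-0.07],
[1,-0.004,-0.042,-0.001,0,0,-0.07],
[1,-0.001,-0.043,-0.001,0,0,-0.07],
[1,0.002,-0.042,-0.002,0,0,-0.08],
[1,0.005,-0.042,-0.001,0,0,-0.07],
[1,0.008,-0.042,-0.002,0,0,-0.08],
[1,0.012,-0.041,-0.001,0,0,-0.07]]
[[1,0.014,-0.04,-0.002,0,0,-0.08],
[1,0.0175,-0.0391,-0.0011,0.006,0,-0.073],
[1,0.004,-0.003,0.002,0,0,-0.09],
[1,0.005,-0.002,0.003,0,0,-0.09],
[1,0.005,-0.002,0.002,0,0,-0.09],
[1,0.005,-0.001,0.003,0,0,-0.09],
[1,0.005,-0.001,0.002,0,0,-0.09],
[1,0.005,0,0.003,0,0,-0.09],
[1,0.005,0,0.002,0,0,-0.1],
[1,0.0041,0.0005,0.003,0,0,-0.093]]
```

```bash
python3 -c "
from h import *
q=np.radians
s=plan([((505,235,170),down(q(102)),10,1)])
"
```

```text
[[1,-0.007,-0.052,-0.001,0,0,-0.16],
[1,0.001,-0.052,-0.002,0,0,-0.16],
[1,0.009,-0.052,-0.001,0,0,-0.16],
[1,0.017,-0.049,-0.002,0,0,-0.16],
[1,0.025,-0.046,-0.001,0,0,-0.16],
[1,0.032,-0.041,-0.002,0,0,-0.16],
[1,0.039,-0.036,-0.001,0,0,-0.16],
[1,0.044,-0.029,-0.002,0,0,-0.16],
[1,0.048,-0.022,-0.001,0,0,-0.16],
[1,0.0501,-0.0145,-0.0018,0.005,0.004,-0.166]]
```

Request:
send_rows:
  targets:
    - [1,-0.007,-0.052,-0.001,0,0,-0.16]
    - [1,0.001,-0.052,-0.002,0,0,-0.16]
    - [1,0.009,-0.052,-0.001,0,0,-0.16]
    - [1,0.017,-0.049,-0.002,0,0,-0.16]
    - [1,0.025,-0.046,-0.001,0,0,-0.16]
    - [1,0.032,-0.041,-0.002,0,0,-0.16]
    - [1,0.039,-0.036,-0.001,0,0,-0.16]
    - [1,0.044,-0.029,-0.002,0,0,-0.16]
    - [1,0.048,-0.022,-0.001,0,0,-0.16]
    - [1,0.05,-0.0145,-0.002,0.005,0.004,-0.166]

```text
time_s: 6.0
eef_pos: [502.8, 236.9, 167.9]
ee_rot: [-0.004, 0.627, 0.779, -0.001]
force: [0.9, -0.5, -0.3]
grip_width: 0.19
grip_force: 31.3
```

```bash
cat > ch.py <<'E'
from h import *
import sys
c=cap("wrist","w%s.png"%sys.argv[1]); print(pose()[0].round(1),pose()[1].as_quat().round(3))
for q,z in(("chute_spout",3),("chute",0)):
    for d in ctrl.landmark_of(q,c): print(q,round(d["score"],2),px2w(c,d["point"],z).round()[:2])
# rectified at rim height 28, area x 380..620,y 130..340, 2px/mm ; up=+x left=+y
xs=np.arange(620,380,-.5);ys=np.arange(340,130,-.5)
m=np.array([[w2px(c,(x,y,28)) for y in ys] for x in xs],np.float32)
t=cv2.remap(c["img"],m[...,0],m[...,1],cv2.INTER_LINEAR)
cv2.imwrite("pics/r%s.png"%sys.argv[1],cv2.cvtColor(t,cv2.COLOR_RGB2BGR))
E
python3 ch.py 2
```

```text
[500.7 241.7 168.3] [ 0.623  0.782 -0.001 -0.005]
chute_spout 0.63 [431. 222.]
chute_spout 0.57 [267. 189.]
chute 0.93 [394.  40.]
chute 0.67 [477. 394.]
chute 0.65 [516. 245.]
chute 0.64 [316. 212.]
chute 0.37 [749. 273.]
chute 0.18 [428. 222.]
```

View pics/r2.png

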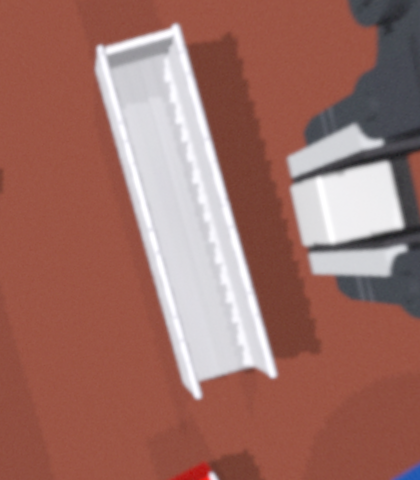

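The rectified view shows the chute's rim corners at (98,46), (178,26), (196,397) and (275,375). That puts its centre at about (514.5,246.5) with +x yaw -164.4 degrees, and the length comes out at 181 mm, which fits.

```bash
cat >> h.py <<'E'
q=np.radians
CH=np.array([514.5,246.5]);U=np.array([np.cos(q(-164.4)),np.sin(q(-164.4))]);YD=down(q(105.6))
def at(s,z): return (*(CH+U*s),z)
E
python3 -c "
from h import *
s=plan([(at(-48,60),YD,4,1),(at(-48,26),YD,2,1),(at(-48,26),YD,4,.3)])
# next relay B (649,-151.3) yaw 41.6
plan([(at(-48,140),YD,3,.3),((649,-151.3,140),down(q(41.6)),9,-.4),((649,-151.3,4),down(q(41.6)),5,-.4)],s)
"
```

```text
[[1,0.002,0.015,0.027,0,0,-0.01],
[1,0.002,0.016,0.027,0,0,-0.02],
[1,0.002,0.016,0.027,0,0,-0.01],
[1,0.0018,0.0152,0.0267,-0.006,-0.005,-0.02],
[1,0,0,0.017,0,0,0],
[1,0.0001,0,0.017,0,0,0],
[0.3,0,0,0,0,0,0],
[0.3,0,0,0,0,0,0],
[0.3,0,0,0,0,0,0],
[0.3,0,0,0,0,0,0]]
[[0.3,0,0,-0.038,0,0,0],
[0.3,0,0,-0.038,0,0,0],
[0.3,-0.0001,0,-0.038,0,0,0],
[-0.4,-0.047,-0.003,0,0,0,0.12],
[-0.4,-0.047,0.003,0,0,0,0.12],
[-0.4,-0.046,0.008,0,0,0,0.13],
[-0.4,-0.044,0.014,0,0,0,0.12],
[-0.4,-0.042,0.019,0,0,0,0.13],
[-0.4,-0.04,0.025,0,0,0,0.12],
[-0.4,-0.036,0.029,0,0,0,0.13]]
[[-0.4,-0.032,0.034,0,0,0,0.12],
[-0.4,-0.0279,0.0376,0.0001,0,0,0.127],
[-0.4,0,0,0.027,0,0,0],
[-0.4,0,0,0.027,0,0,0],
[-0.4,0,0,0.027,0,0,0],
[-0.4,0,0,0.027,0,0,0],
[-0.4,0,0,0.028,0,0,0],
[-0.4,0,0,0,0,0,0],
[-0.4,0,0,0,0,0,0],
[-0.4,0,0,0,0,0,0]]
```

Request:
send_rows:
  targets:
    - [1,0.002,0.015,0.027,0,0,-0.01]
    - [1,0.002,0.016,0.027,0,0,-0.02]
    - [1,0.002,0.016,0.027,0,0,-0.01]
    - [1,0.002,0.015,0.0267,-0.006,-0.005,-0.02]
    - [1,0,0,0,0,0,0]
    - [1,0,0,0.017,0,0,0]
    - [1,0,0,0.017,0,0,0]
    - [1,0,0,0,0,0,0]
    - [1,0,0,0,0,0,0]
    - [1,0,0,0,0,0,0]

```text
time_s: 7.4
eef_pos: [562.4, 257.7, 27.7]
ee_rot: [0.001, 0.606, 0.796, 0.001]
force: [0.7, -0.9, -0.1]
grip_width: 0.189
grip_force: 31.3
```

```bash
python3 -c "
from h import *
print(at(-48,26))
s=plan([(at(-48,26),YD,1,1)])
"
```

```text
(np.float64(560.7318032062876), np.float64(259.40815138953275), 26)
[[1,0.0021,-0.0012,0.0017,0.003,0,-0.003],
[1,0,0,0,0,0,0],
[1,0,0,0,0,0,0],
[1,0,0,0,0,0,0],
[1,0,0,0,0,0,0],
[1,0,0,0,0,0,0],
[1,0,0,0,0,0,0],
[1,0,0,0,0,0,0],
[1,0,0,0,0,0,0],
[1,0,0,0,0,0,0]]
```

Request:
send_rows:
  targets:
    - [1,0.002,-0.001,0.002,0,0,0]
    - [0.3,0,0,0,0,0,0]
    - [0.3,0,0,0,0,0,0]
    - [0.3,0,0,0,0,0,0]
    - [0.3,0,0,0,0,0,0]
    - [0.3,0,0,-0.03,0,0,0]
    - [0.3,0,0,-0.04,0,0,0]
    - [0.3,0,0,-0.044,0,0,0]
    - [-0.4,-0.047,-0.003,0,0,0,0.12]
    - [-0.4,-0.047,0.003,0,0,0,0.12]

```text
time_s: 8.65
eef_pos: [580.2, 166.3, 139.6]
ee_rot: [0.001, 0.698, 0.716, 0.001]
force: [0.7, 0.3, -1.4]
grip_width: 0.699
grip_force: 0.0
```

```bash
cat > nxt.py <<'E'
from h import *
def chk():
    c=cap("top")
    for d in ctrl.landmark_of("relay1",c):
        if d["score"]>.3: print("relay?",round(d["score"],2),px2w(c,d["point"],8.5).round()[:2])
    for d in ctrl.landmark_of("lid",c)[:1]: print("lid",px2w(c,d["point"],0).round()[:2])
E
python3 -c "
from nxt import *
chk()
plan([((649,-151.3,140),down(q(41.6)),7,-.4),((649,-151.3,4),down(q(41.6)),4,-.4)])"
```

```text
relay? 0.64 [ 550. -401.]
relay? 0.54 [ 418. -285.]
relay? 0.39 [ 646. -155.]
relay? 0.31 [740. 260.]
lid [ 422. -157.]
[[-0.4,-0.045,0.009,0,0,0,0.12],
[-0.4,-0.044,0.014,0,0,0,0.13],
[-0.4,-0.042,0.02,0,0,0,0.12],
[-0.4,-0.039,0.024,0,0,0,0.13],
[-0.4,-0.036,0.029,0,0,0,0.12],
[-0.4,-0.032,0.034,0,0,0,0.13],
[-0.4,-0.0282,0.0373,-0.0007,0.001,-0.001,0.121],
[-0.4,0,0,0.034,0,0,0],
[-0.4,0,0,0.034,0,0,0],
[-0.4,0,0,0.034,0,0,0]]
[[-0.4,0,0,0.034,0,0,0],
[-0.4,0,0,0,0,0,0],
[-0.4,0,0,0,0,0,0],
[-0.4,0,0,0,0,0,0],
[-0.4,0,0,0,0,0,0],
[-0.4,0,0,0,0,0,0],
[-0.4,0,0,0,0,0,0],
[-0.4,0,0,0,0,0,0],
[-0.4,0,0,0,0,0,0],
[-0.4,0,0,0,0,0,0]]
```

Request:
send_rows:
  targets:
    - [-0.4,-0.045,0.009,0,0,0,0.12]
    - [-0.4,-0.044,0.014,0,0,0,0.13]
    - [-0.4,-0.042,0.02,0,0,0,0.12]
    - [-0.4,-0.039,0.024,0,0,0,0.13]
    - [-0.4,-0.036,0.029,0,0,0,0.12]
    - [-0.4,-0.032,0.034,0,0,0,0.13]
    - [-0.4,-0.028,0.037,0,0,0,0.121]
    - [-0.4,0,0,0.03,0,0,0]
    - [-0.4,0,0,0.04,0,0,0]
    - [-0.4,0,0,0.026,0,0,0]

```text
time_s: 10.05
eef_pos: [649.1, -147.7, 41.0]
ee_rot: [-0.001, 0.934, 0.357, 0.0]
force: [1.4, -0.1, 0.5]
grip_width: 0.7
grip_force: 0.0
```

```bash
python3 -c "
from look import *
c=cap('wrist')
print(pose()[0])
relays(c)
plan([((649,-151.3,4),down(q(41.6)),2,-.4)])"
```

```text
[ 647.75419768 -147.09195072   37.81919681]
0.93 [ 649.  -152.8] rect xy,w,h,ang [ 651.7 -149.4   24.4   17.9   48. ]
[[-0.4,-0.001,0.002,0.018,0,0,0],
[-0.4,-0.001,0.0017,0.018,-0.004,0.001,0.005],
[-0.4,0,0,0,0,0,0],
[-0.4,0,0,0,0,0,0],
[-0.4,0,0,0,0,0,0],
[-0.4,0,0,0,0,0,0],
[-0.4,0,0,0,0,0,0],
[-0.4,0,0,0,0,0,0],
[-0.4,0,0,0,0,0,0],
[-0.4,0,0,0,0,0,0]]
```

Request:
send_rows:
  targets:
    - [-0.4,-0.001,0.002,0.018,0,0,0]
    - [-0.4,-0.001,0.002,0.0165,0,0,0]
    - [-0.4,0,0,0,0,0,0]
    - [1,0,0,0,0,0,0]
    - [1,0,0,0,0,0,0]
    - [1,0,0,0,0,0,0]
    - [1,0,0,0,0,0,0]
    - [1,0,0,-0.04,0,0,0]
    - [1,0,0,-0.05,0,0,0]
    - [1,0,0,-0.05,0,0,0]

```text
time_s: 11.4
eef_pos: [650.2, -153.2, 150.0]
ee_rot: [0.0, 0.934, 0.356, 0.001]
force: [0.3, -0.5, -1.1]
grip_width: 0.184
grip_force: 30.9
```

```bash
python3 -c "
from nxt import *
chk()
plan([(at(-26,150),YD,10,1),(at(-26,26),YD,5,1)])"
```

```text
relay? 0.63 [550. 259.]
relay? 0.63 [ 529. -278.]
relay? 0.63 [ 423. -284.]
relay? 0.59 [ 547. -394.]
lid [752.  77.]
[[1,0.019,-0.038,0,0,0,-0.11],
[1,0.023,-0.036,0,0,0,-0.11],
[1,0.027,-0.033,0,0,0,-0.11],
[1,0.03,-0.03,0,0,0,-0.11],
[1,0.033,-0.026,0,0,0,-0.11],
[1,0.036,-0.022,0,0,0,-0.11],
[1,0.038,-0.018,0,0,0,-0.11],
[1,0.039,-0.014,0,0,0,-0.11],
[1,0.041,-0.01,0,0,0,-0.12],
[1,0.0418,-0.005,-0.0001,0.006,0.003,-0.114]]
[[1,0,0,0.025,0,0,0],
[1,0,0,0.025,0,0,0],
[1,0,0,0.025,0,0,0],
[1,0,0,0.025,0,0,0],
[1,0.0001,0,0.024,0,0,0],
[1,0,0,0,0,0,0],
[1,0,0,0,0,0,0],
[1,0,0,0,0,0,0],
[1,0,0,0,0,0,0],
[1,0,0,0,0,0,0]]
```

Request:
send_rows:
  targets:
    - [1,0.019,-0.038,0,0,0,-0.11]
    - [1,0.023,-0.036,0,0,0,-0.11]
    - [1,0.027,-0.033,0,0,0,-0.11]
    - [1,0.03,-0.03,0,0,0,-0.11]
    - [1,0.033,-0.026,0,0,0,-0.11]
    - [1,0.036,-0.022,0,0,0,-0.11]
    - [1,0.038,-0.018,0,0,0,-0.11]
    - [1,0.039,-0.014,0,0,0,-0.11]
    - [1,0.041,-0.01,0,0,0,-0.12]
    - [1,0.042,-0.005,0,0,0,-0.114]

```text
time_s: 12.8
eef_pos: [537.5, 255.1, 146.9]
ee_rot: [-0.0, 0.603, 0.798, -0.001]
force: [-0.1, 0.1, -0.4]
grip_width: 0.187
grip_force: 30.9
```

```bash
python3 -c "
from nxt import *
print(pose()[0])
plan([(at(-26,26),YD,4,1),(at(-26,26),YD,1,1),(at(-26,26),YD,3,.3),(at(-26,110),YD,2,.3)])"
```

```text
[537.46082659 255.11366023 146.93535919]
[[1,-0.001,0,0.03,0,0,0],
[1,0,0.001,0.03,0,0,0],
[1,-0.001,0,0.03,0,0,0],
[1,-0.0001,0.0007,0.0309,-0.001,0,0.003],
[1,0,0,0,0,0,0],
[0.3,0,0,0,0,0,0],
[0.3,0,0,0,0,0,0],
[0.3,0,0,0,0,0,0],
[0.3,0,0,-0.042,0,0,0],
[0.3,0,0,-0.042,0,0,0]]
```

Request:
send_rows:
  targets:
    - [1,-0.001,0,0.03,0,0,0]
    - [1,0,0.001,0.03,0,0,0]
    - [1,-0.001,0,0.03,0,0,0]
    - [1,0,0.001,0.031,0,0,0.003]
    - [1,0,0,0,0,0,0]
    - [0.3,0,0,0,0,0,0]
    - [0.3,0,0,0,0,0,0]
    - [0.3,0,0,0,0,0,0]
    - [0.3,0,0,-0.042,0,0,0]
    - [0.3,0,0,-0.042,0,0,0]

```text
time_s: 14.05
eef_pos: [541.0, 252.6, 112.9]
ee_rot: [0.001, 0.606, 0.796, 0.0]
force: [0.4, 0.9, 0.5]
grip_width: 0.35
grip_force: 0.0
```

```bash
python3 -c "
from nxt import *
chk()
plan([((500,50,150),down(q(85)),5,-.4),((530.8,-273,140),down(q(61)),8,-.4),((530.8,-273,40),down(q(61)),3,-.4)])"
```

```text
relay? 0.66 [ 544. -396.]
relay? 0.64 [ 421. -281.]
relay? 0.59 [541. 243.]
relay? 0.52 [553. 260.]
relay? 0.44 [ 528. -275.]
lid [ 422. -157.]
[[-0.4,-0.037,-0.019,-0.007,0,0,0.07],
[-0.4,-0.038,-0.016,-0.007,0,0,0.07],
[-0.4,-0.039,-0.014,-0.008,0,0,0.07],
[-0.4,-0.04,-0.011,-0.007,0,0,0.07],
[-0.4,-0.0408,-0.0074,-0.0075,0.006,-0.001,0.076],
[-0.4,-0.04,0.007,0.001,0,0,0.05],
[-0.4,-0.039,0.009,0.001,0,0,0.05],
[-0.4,-0.039,0.011,0.001,0,0,0.05],
[-0.4,-0.038,0.013,0.001,0,0,0.05],
[-0.4,-0.038,0.015,0.001,0,0,0.05]]
[[-0.4,-0.037,0.017,0.002,0,0,0.06],
[-0.4,-0.036,0.02,0.001,0,0,0.05],
[-0.4,-0.0343,0.0214,0.0019,0,-0.001,0.059],
[-0.4,0,0,0.033,0,0,0],
[-0.4,0,0,0.033,0,0,0],
[-0.4,0.0001,0,0.034,0,0,0],
[-0.4,0,0,0,0,0,0],
[-0.4,0,0,0,0,0,0],
[-0.4,0,0,0,0,0,0],
[-0.4,0,0,0,0,0,0]]
```

Request:
send_rows:
  targets:
    - [-0.4,-0.037,-0.019,-0.007,0,0,0.07]
    - [-0.4,-0.038,-0.016,-0.007,0,0,0.07]
    - [-0.4,-0.039,-0.014,-0.008,0,0,0.07]
    - [-0.4,-0.04,-0.011,-0.007,0,0,0.07]
    - [-0.4,-0.041,-0.007,-0.0075,0,0,0.076]
    - [-0.4,-0.04,0.007,0.001,0,0,0.05]
    - [-0.4,-0.039,0.009,0.001,0,0,0.05]
    - [-0.4,-0.039,0.011,0.001,0,0,0.05]
    - [-0.4,-0.038,0.013,0.001,0,0,0.05]
    - [-0.4,-0.038,0.015,0.001,0,0,0.05]

```text
time_s: 15.45
eef_pos: [517.1, -153.0, 142.0]
ee_rot: [-0.0, 0.816, 0.578, 0.0]
force: [0.6, 0.7, -0.0]
grip_width: 0.702
grip_force: 0.0
```

Request:
send_rows:
  targets:
    - [-0.4,-0.037,0.017,0.002,0,0,0.06]
    - [-0.4,-0.036,0.02,0.001,0,0,0.05]
    - [-0.4,-0.034,0.0214,0.002,0,0,0.059]
    - [-0.4,0,0,0.033,0,0,0]
    - [-0.4,0,0,0.033,0,0,0]
    - [-0.4,0,0,0.034,0,0,0]
    - [-0.4,0,0,0,0,0,0]
    - [-0.4,0,0,0,0,0,0]
    - [-0.4,0,0,0,0,0,0]
    - [-0.4,0,0,0,0,0,0]

```text
time_s: 16.7
eef_pos: [530.9, -273.5, 38.9]
ee_rot: [0.001, 0.862, 0.508, 0.001]
force: [0.1, 0.2, -0.6]
grip_width: 0.702
grip_force: 0.0
```

```bash
python3 -c "
from look import *
c=cap('wrist')
print(pose()[0])
relays(c)
s=plan([((530.8,-273,4),down(q(61)),2,-.4),((530.8,-273,4),down(q(61)),1,-.4),((530.8,-273,4),down(q(61)),4,1),((530.8,-273,140),down(q(61)),3,1)])
plan([((500,50,150),down(q(85)),8,1),(at(-4,140),YD,5,1)],s)"
```

```text
[ 530.81229353 -273.37624183   38.69478708]
0.96 [ 530.5 -276.1] rect xy,w,h,ang [ 533.2 -269.6   22.5   17.1   28.8]
[[-0.4,0,0,0.017,0,0,0],
[-0.4,0.0003,-0.0002,0.0175,0.002,-0.001,0],
[-0.4,0,0,0,0,0,0],
[1,0,0,0,0,0,0],
[1,0,0,0,0,0,0],
[1,0,0,0,0,0,0],
[1,0,0,0,0,0,0],
[1,0,0,-0.045,0,0,0],
[1,0,0,-0.045,0,0,0],
[1,-0.0001,0,-0.046,0,0,0]]
[[1,0.033,-0.023,-0.001,0,0,-0.05],
[1,0.035,-0.021,-0.001,0,0,-0.05],
[1,0.036,-0.02,-0.001,0,0,-0.05],
[1,0.036,-0.018,-0.001,0,0,-0.05],
[1,0.037,-0.016,-0.002,0,0,-0.05],
[1,0.038,-0.014,-0.001,0,0,-0.06],
[1,0.039,-0.011,-0.002,0,0,-0.05],
[1,0.0396,-0.0093,-0.0011,0,0,-0.059],
[1,0.04,0,0.002,0,0,-0.07],
[1,0.039,0.003,0.002,0,0,-0.07]]
[[1,0.039,0.006,0.002,0,0,-0.07],
[1,0.039,0.008,0.002,0,0,-0.07],
[1,0.0383,0.0117,0.0019,0,0,-0.079],
[1,0,0,0,0,0,0],
[1,0,0,0,0,0,0],
[1,0,0,0,0,0,0],
[1,0,0,0,0,0,0],
[1,0,0,0,0,0,0],
[1,0,0,0,0,0,0],
[1,0,0,0,0,0,0]]
```

Request:
send_rows:
  targets:
    - [-0.4,0,0,0.017,0,0,0]
    - [-0.4,0,0,0.0175,0,0,0]
    - [-0.4,0,0,0,0,0,0]
    - [1,0,0,0,0,0,0]
    - [1,0,0,0,0,0,0]
    - [1,0,0,0,0,0,0]
    - [1,0,0,0,0,0,0]
    - [1,0,0,-0.045,0,0,0]
    - [1,0,0,-0.045,0,0,0]
    - [1,0,0,-0.046,0,0,0]

```text
time_s: 18.05
eef_pos: [530.2, -273.1, 140.8]
ee_rot: [0.0, 0.862, 0.508, 0.001]
force: [0.5, -0.7, 0.4]
grip_width: 0.186
grip_force: 31.9
```

Request:
send_rows:
  targets:
    - [1,0.033,-0.023,-0.001,0,0,-0.05]
    - [1,0.035,-0.021,-0.001,0,0,-0.05]
    - [1,0.036,-0.02,-0.001,0,0,-0.05]
    - [1,0.036,-0.018,-0.001,0,0,-0.05]
    - [1,0.037,-0.016,-0.002,0,0,-0.05]
    - [1,0.038,-0.014,-0.001,0,0,-0.06]
    - [1,0.039,-0.011,-0.002,0,0,-0.05]
    - [1,0.0396,-0.0093,-0.0011,0,0,-0.059]
    - [1,0.04,0,0.002,0,0,-0.07]
    - [1,0.039,0.003,0.002,0,0,-0.07]

```text
time_s: 19.3
eef_pos: [506.7, 129.9, 145.6]
ee_rot: [0.001, 0.687, 0.726, 0.001]
force: [-0.8, 0.3, -0.4]
grip_width: 0.183
grip_force: 31.8
```

```bash
python3 -c "
from nxt import *
print(pose()[0])
chk()
plan([(at(-4,130),YD,4,1),(at(-4,130),YD,1,1),(at(-4,26),YD,4,1),(at(-4,26),YD,1,1)])"
```

```text
[506.69025977 129.91908482 145.60644099]
relay? 0.7 [ 425. -156.]
relay? 0.53 [ 544. -395.]
relay? 0.45 [ 420. -287.]
lid [ 424. -154.]
[[1,0.029,0.005,0.004,0,0,-0.05],
[1,0.029,0.006,0.004,0,0,-0.06],
[1,0.029,0.008,0.004,0,0,-0.05],
[1,0.028,0.0086,0.0034,0.001,0,-0.057],
[1,0,0,0,0,0,0],
[1,0,0,0.026,0,0,0],
[1,0,0,0.026,0,0,0],
[1,0,0,0.026,0,0,0],
[1,0,0,0.026,0,0,0],
[1,0,0,0,0,0,0]]
```

Request:
send_rows:
  targets:
    - [1,0.029,0.005,0.004,0,0,-0.05]
    - [1,0.029,0.006,0.004,0,0,-0.06]
    - [1,0.029,0.008,0.004,0,0,-0.05]
    - [1,0.028,0.0086,0.0034,0,0,-0.057]
    - [1,0,0,0,0,0,0]
    - [1,0,0,0.026,0,0,0]
    - [1,0,0,0.026,0,0,0]
    - [1,0,0,0.026,0,0,0]
    - [1,0,0,0.026,0,0,0]
    - [1,0,0,0,0,0,0]

```text
time_s: 20.7
eef_pos: [518.4, 244.8, 24.9]
ee_rot: [-0.0, 0.606, 0.795, -0.001]
force: [0.7, -1.0, -0.0]
grip_width: 0.189
grip_force: 31.8
```

```bash
python3 -c "
from nxt import *
print(at(-4,26))
P,R=pose();print(P)
s=plan([(P,R,3,.3),(P+[0,0,84],R,2,.3),((500,50,150),down(q(85)),5,-.4)])
plan([((546,-390,140),down(q(53)),10,-.4),((546,-390,40),down(q(53)),3,-.4)],s)"
```

```text
(np.float64(518.3526502671906), np.float64(247.57567928246107), 26)
[518.39932888 244.75733794  24.94653505]
[[0.3,0,0,0,0,0,0],
[0.3,0,0,0,0,0,0],
[0.3,0,0,0,0,0,0],
[0.3,0,0,-0.042,0,0,0],
[0.3,0,-0.0002,-0.042,0,0,0],
[-0.4,-0.037,-0.014,-0.008,0,0,0.07],
[-0.4,-0.037,-0.011,-0.008,0,0,0.07],
[-0.4,-0.038,-0.009,-0.008,0,0,0.07],
[-0.4,-0.039,-0.006,-0.008,0,0,0.07],
[-0.4,-0.0389,-0.0029,-0.0088,-0.002,0.001,0.075]]
[[-0.4,-0.043,0.008,0.001,0,0,0.06],
[-0.4,-0.043,0.011,0.001,0,0,0.06],
[-0.4,-0.042,0.014,0.001,0,0,0.05],
[-0.4,-0.041,0.016,0.001,0,0,0.06],
[-0.4,-0.04,0.018,0.001,0,0,0.05],
[-0.4,-0.04,0.02,0.001,0,0,0.06],
[-0.4,-0.038,0.022,0.001,0,0,0.05],
[-0.4,-0.037,0.024,0.001,0,0,0.06],
[-0.4,-0.036,0.027,0.001,0,0,0.05],
[-0.4,-0.0341,0.0284,0.0011,0,0,0.059]]
[[-0.4,0,0,0.033,0,0,0],
[-0.4,0,0,0.033,0,0,0],
[-0.4,0,0,0.034,0,0,0],
[-0.4,0,0,0,0,0,0],
[-0.4,0,0,0,0,0,0],
[-0.4,0,0,0,0,0,0],
[-0.4,0,0,0,0,0,0],
[-0.4,0,0,0,0,0,0],
[-0.4,0,0,0,0,0,0],
[-0.4,0,0,0,0,0,0]]
```

Request:
send_rows:
  targets:
    - [0.3,0,0,0,0,0,0]
    - [0.3,0,0,0,0,0,0]
    - [0.3,0,0,0,0,0,0]
    - [0.3,0,0,-0.042,0,0,0]
    - [0.3,0,0,-0.042,0,0,0]
    - [-0.4,-0.037,-0.014,-0.008,0,0,0.07]
    - [-0.4,-0.037,-0.011,-0.008,0,0,0.07]
    - [-0.4,-0.038,-0.009,-0.008,0,0,0.07]
    - [-0.4,-0.039,-0.006,-0.008,0,0,0.07]
    - [-0.4,-0.039,-0.003,-0.009,0,0,0.075]

```text
time_s: 21.95
eef_pos: [500.6, 50.2, 151.8]
ee_rot: [0.001, 0.737, 0.676, 0.001]
force: [-0.1, 0.4, -0.1]
grip_width: 0.698
grip_force: 0.0
```

Request:
send_rows:
  targets:
    - [-0.4,-0.043,0.008,0.001,0,0,0.06]
    - [-0.4,-0.043,0.011,0.001,0,0,0.06]
    - [-0.4,-0.042,0.014,0.001,0,0,0.05]
    - [-0.4,-0.041,0.016,0.001,0,0,0.06]
    - [-0.4,-0.04,0.018,0.001,0,0,0.05]
    - [-0.4,-0.04,0.02,0.001,0,0,0.06]
    - [-0.4,-0.038,0.022,0.001,0,0,0.05]
    - [-0.4,-0.037,0.024,0.001,0,0,0.06]
    - [-0.4,-0.036,0.027,0.001,0,0,0.05]
    - [-0.4,-0.034,0.0284,0.001,0,0,0.059]

```text
time_s: 23.2
eef_pos: [547.9, -389.8, 141.6]
ee_rot: [0.001, 0.895, 0.446, 0.001]
force: [0.3, 0.3, 0.5]
grip_width: 0.703
grip_force: 0.0
```

```bash
python3 -c "
from look import *
from nxt import *
c=cap('wrist')
print(pose()[0])
relays(c)
chk()
T=down(q(53))
s=plan([((546,-390,40),T,3,-.4),((546,-390,4),T,2,-.4),((546,-390,4),T,1,-.4),((546,-390,4),T,4,1)])"
```

```text
[ 547.06903246 -394.78594079  140.92304604]
0.92 [ 425.  -283.5] rect xy,w,h,ang [ 430.2 -283.6   21.8   22.3   50.9]
0.35 [ 561.1 -171.7] rect xy,w,h,ang None
relay? 0.65 [555. 259.]
relay? 0.64 [ 423. -283.]
relay? 0.57 [536. 249.]
relay? 0.53 [519. 240.]
lid [ 419. -155.]
[[-0.4,-0.001,0,0.034,0,0,0],
[-0.4,-0.001,0,0.034,0,0,0],
[-0.4,-0.0011,-0.0002,0.0332,0.001,-0.001,0.002],
[-0.4,0,0,0.018,0,0,0],
[-0.4,0,0,0.018,0,0,0],
[-0.4,0,0,0,0,0,0],
[1,0,0,0,0,0,0],
[1,0,0,0,0,0,0],
[1,0,0,0,0,0,0],
[1,0,0,0,0,0,0]]
```

```bash
python3 -c "
from look import *
c=cap('wrist')
print(pose()[0],w2px(c,(546,-390,8)))
relays(c)
xs=np.arange(620,440,-.5);ys=np.arange(-280,-480,-.5)
m=np.array([[w2px(c,(x,y,17)) for y in ys] for x in xs],np.float32)
t=cv2.remap(c['img'],m[...,0],m[...,1],cv2.INTER_LINEAR)
cv2.imwrite('pics/e.png',cv2.cvtColor(t,cv2.COLOR_RGB2BGR))
"
```

```text
[ 548.01273754 -387.3965425   141.46607381] [318.83419109 237.3896277 ]
0.89 [ 426.6 -282.4] rect xy,w,h,ang [ 430.  -283.4   21.9   21.6   51.8]
0.6 [ 542.8 -390.8] rect xy,w,h,ang [ 547.8 -388.6   21.3   17.7   36.9]
```

View pics/e.png

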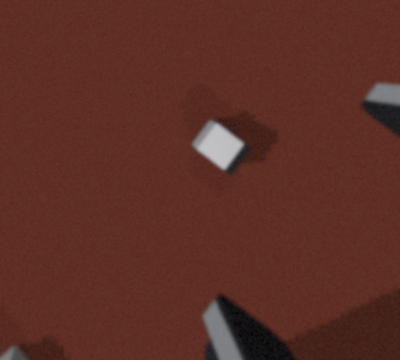

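The relay is at about (547,-390), as planned; the detector just missed it once.

Request:
send_rows:
  targets:
    - [-0.4,0,0,0.034,0,0,0]
    - [-0.4,0,0,0.034,0,0,0]
    - [-0.4,0,0,0.033,0,0,0]
    - [-0.4,0,0,0.018,0,0,0]
    - [-0.4,0,0,0.0175,0,0,0]
    - [-0.4,0,0,0,0,0,0]
    - [1,0,0,0,0,0,0]
    - [1,0,0,0,0,0,0]
    - [1,0,0,0,0,0,0]
    - [1,0,0,0,0,0,0]

```text
time_s: 24.8
eef_pos: [548.5, -388.7, 5.7]
ee_rot: [0.001, 0.895, 0.447, 0.001]
force: [-0.5, 0.2, 6.3]
grip_width: 0.188
grip_force: 31.8
```

```bash
python3 -c "
from nxt import *
P=np.array((547,-390,4.));T=down(q(53))
print(pose()[0],ctrl.sense()['grip_width'])
s=plan([((547,-390,140),T,3,1),((500,50,150),down(q(85)),10,1),(at(18,130),YD,6,1),(at(18,130),YD,1,1)],(P,T))
"
```

```text
[ 548.45864908 -388.74436519    5.68212403] 0.18828944906826328
[[1,0,0,-0.045,0,0,0],
[1,0,0,-0.046,0,0,0],
[1,0,0,-0.045,0,0,0],
[1,0.032,-0.03,-0.001,0,0,-0.06],
[1,0.034,-0.028,-0.001,0,0,-0.06],
[1,0.036,-0.026,-0.001,0,0,-0.05],
[1,0.037,-0.024,-0.001,0,0,-0.06],
[1,0.038,-0.022,-0.001,0,0,-0.05],
[1,0.04,-0.02,-0.001,0,0,-0.06],
[1,0.041,-0.018,-0.001,0,0,-0.05]]
[[1,0.041,-0.016,-0.001,0,0,-0.06],
[1,0.042,-0.013,-0.001,0,0,-0.05],
[1,0.0432,-0.0117,-0.001,0,0,-0.059],
[1,0.032,-0.003,0.003,0,0,-0.06],
[1,0.032,-0.001,0.003,0,0,-0.06],
[1,0.032,0,0.003,0,0,-0.06],
[1,0.032,0.002,0.004,0,0,-0.06],
[1,0.031,0.005,0.003,0,0,-0.06],
[1,0.0314,0.0062,0.004,0,0,-0.059],
[1,0,0,0,0,0,0]]
```

Request:
send_rows:
  targets:
    - [1,0,0,-0.045,0,0,0]
    - [1,0,0,-0.046,0,0,0]
    - [1,0,0,-0.045,0,0,0]
    - [1,0.032,-0.03,-0.001,0,0,-0.06]
    - [1,0.034,-0.028,-0.001,0,0,-0.06]
    - [1,0.036,-0.026,-0.001,0,0,-0.05]
    - [1,0.037,-0.024,-0.001,0,0,-0.06]
    - [1,0.038,-0.022,-0.001,0,0,-0.05]
    - [1,0.04,-0.02,-0.001,0,0,-0.06]
    - [1,0.041,-0.018,-0.001,0,0,-0.05]

```text
time_s: 26.05
eef_pos: [514.9, -78.9, 147.7]
ee_rot: [0.0, 0.79, 0.612, 0.001]
force: [1.0, -0.2, -0.0]
grip_width: 0.188
grip_force: 31.1
```

Request:
send_rows:
  targets:
    - [1,0.041,-0.016,-0.001,0,0,-0.06]
    - [1,0.042,-0.013,-0.001,0,0,-0.05]
    - [1,0.043,-0.012,-0.001,0,0,-0.059]
    - [1,0.032,-0.003,0.003,0,0,-0.06]
    - [1,0.032,-0.001,0.003,0,0,-0.06]
    - [1,0.032,0,0.003,0,0,-0.06]
    - [1,0.032,0.002,0.004,0,0,-0.06]
    - [1,0.031,0.005,0.003,0,0,-0.06]
    - [1,0.0314,0.006,0.004,0,0,-0.059]
    - [1,0,0,0,0,0,0]

```text
time_s: 27.3
eef_pos: [495.9, 244.3, 130.2]
ee_rot: [0.0, 0.603, 0.798, 0.0]
force: [-0.7, -0.2, -0.3]
grip_width: 0.188
grip_force: 31.1
```

```bash
python3 -c "
from nxt import *
for i in range(3): cap('top'); print(pose()[0])
print(at(18,130),pose()[1].as_quat())
plan([(at(18,26),YD,4,1),(at(18,26),YD,1,1),(at(18,26),YD,3,.3),(at(18,110),YD,2,.3)])
"
```

```text
[496.12282817 243.26489554 130.37984959]
[496.34088974 242.62568886 130.57532277]
[496.50340345 242.2688515  130.7048549 ]
(np.float64(497.16307379764214), np.float64(241.65944322892523), 130) [6.04339603e-01 7.96726440e-01 4.01301336e-04 6.81138450e-04]
[[1,0,0,0.026,0,0,0],
[1,0,0,0.026,0,0,0],
[1,0,0,0.026,0,0,0],
[1,-0.0007,0.0003,0.0267,0.001,0.001,0.001],
[1,0,0,0,0,0,0],
[0.3,0,0,0,0,0,0],
[0.3,0,0,0,0,0,0],
[0.3,0,0,0,0,0,0],
[0.3,0,0,-0.042,0,0,0],
[0.3,0,0.0001,-0.042,0,0,0]]
```

Request:
send_rows:
  targets:
    - [1,0,0,0.026,0,0,0]
    - [1,0,0,0.026,0,0,0]
    - [1,0,0,0.026,0,0,0]
    - [1,0,0,0.026,0,0,0]
    - [1,0,0,0,0,0,0]
    - [0.3,0,0,0,0,0,0]
    - [0.3,0,0,0,0,0,0]
    - [0.3,0,0,0,0,0,0]
    - [0.3,0,0,-0.042,0,0,0]
    - [0.3,0,0,-0.042,0,0,0]

```text
time_s: 28.7
eef_pos: [496.3, 242.9, 112.0]
ee_rot: [0.001, 0.604, 0.797, 0.0]
force: [0.8, 0.7, -0.3]
grip_width: 0.348
grip_force: 0.0
```

```bash
python3 -c "
from nxt import *
chk();T=down(q(130));C=(427.5,-282)
s=plan([((450,50,150),down(q(115)),5,-.4),((*C,140),T,9,-.4),((*C,40),T,3,-.4),((*C,40),T,3,-.4)],(np.array(at(18,110)),YD))
"
```

```text
relay? 0.62 [523. 242.]
relay? 0.57 [497. 241.]
relay? 0.47 [ 426. -285.]
lid [ 418. -153.]
[[-0.4,-0.034,-0.019,-0.008,0,0,-0.03],
[-0.4,-0.034,-0.021,-0.008,0,0,-0.03],
[-0.4,-0.033,-0.021,-0.008,0,0,-0.03],
[-0.4,-0.033,-0.023,-0.008,0,0,-0.04],
[-0.4,-0.0314,-0.0233,-0.008,0,0,-0.034],
[-0.4,-0.032,-0.018,0.001,0,0,-0.03],
[-0.4,-0.032,-0.019,0.001,0,0,-0.03],
[-0.4,-0.031,-0.02,0.001,0,0,-0.03],
[-0.4,-0.031,-0.021,0.001,0,0,-0.03],
[-0.4,-0.03,-0.021,0.001,0,0,-0.03]]
[[-0.4,-0.029,-0.022,0.001,0,0,-0.03],
[-0.4,-0.029,-0.023,0.001,0,0,-0.03],
[-0.4,-0.028,-0.025,0.001,0,0,-0.03],
[-0.4,-0.0273,-0.0249,0.002,0,0,-0.022],
[-0.4,0,0,0.033,0,0,0],
[-0.4,0,0,0.034,0,0,0],
[-0.4,0,0,0.033,0,0,0],
[-0.4,0,0,0,0,0,0],
[-0.4,0,0,0,0,0,0],
[-0.4,0,0,0,0,0,0]]
```

Request:
send_rows:
  targets:
    - [-0.4,-0.034,-0.019,-0.008,0,0,-0.03]
    - [-0.4,-0.034,-0.021,-0.008,0,0,-0.03]
    - [-0.4,-0.033,-0.021,-0.008,0,0,-0.03]
    - [-0.4,-0.033,-0.023,-0.008,0,0,-0.04]
    - [-0.4,-0.0314,-0.0233,-0.008,0,0,-0.034]
    - [-0.4,-0.032,-0.018,0.001,0,0,-0.03]
    - [-0.4,-0.032,-0.019,0.001,0,0,-0.03]
    - [-0.4,-0.031,-0.02,0.001,0,0,-0.03]
    - [-0.4,-0.031,-0.021,0.001,0,0,-0.03]
    - [-0.4,-0.03,-0.021,0.001,0,0,-0.03]

```text
time_s: 30.1
eef_pos: [436.5, -134.2, 144.7]
ee_rot: [-0.0, 0.472, 0.882, 0.0]
force: [0.0, -0.3, -0.4]
grip_width: 0.7
grip_force: 0.0
```

Request:
send_rows:
  targets:
    - [-0.4,-0.029,-0.022,0.001,0,0,-0.03]
    - [-0.4,-0.029,-0.023,0.001,0,0,-0.03]
    - [-0.4,-0.028,-0.025,0.001,0,0,-0.03]
    - [-0.4,-0.0273,-0.025,0.002,0,0,-0.022]
    - [-0.4,0,0,0.033,0,0,0]
    - [-0.4,0,0,0.034,0,0,0]
    - [-0.4,0,0,0.033,0,0,0]
    - [-0.4,0,0,0,0,0,0]
    - [-0.4,0,0,0,0,0,0]
    - [-0.4,0,0,0,0,0,0]

```text
time_s: 31.35
eef_pos: [428.3, -281.3, 41.7]
ee_rot: [0.002, 0.422, 0.907, -0.0]
force: [-0.5, 0.5, 0.4]
grip_width: 0.704
grip_force: 0.0
```

```bash
python3 -c "
from look import *
from nxt import *
c=cap('wrist');print(pose()[0]);relays(c)
T=down(q(130));C=(427.5,-282)
s=plan([((*C,4.5),T,2,-.4),((*C,4.5),T,1,-.4),((*C,4.5),T,4,1),((*C,140),T,3,1),
((450,50,150),down(q(115)),9,1),(at(40,130),YD,6,1),(at(40,26),YD,4,1),(at(40,26),YD,1,1)],(np.array((*C,40.)),T))
"
```

```text
[ 428.19990914 -281.24154164   41.59453939]
0.64 [ 425.4 -280.3] rect xy,w,h,ang [ 426.1 -282.5   17.7   18.3   50. ]
[[-0.4,0,0,0.018,0,0,0],
[-0.4,0,0,0.0175,0,0,0],
[-0.4,0,0,0,0,0,0],
[1,0,0,0,0,0,0],
[1,0,0,0,0,0,0],
[1,0,0,0,0,0,0],
[1,0,0,0,0,0,0],
[1,0,0,-0.045,0,0,0],
[1,0,0,-0.045,0,0,0],
[1,0,0,-0.0455,0,0,0]]
[[1,0.027,0.026,-0.001,0,0,0.03],
[1,0.027,0.025,-0.001,0,0,0.03],
[1,0.028,0.024,-0.001,0,0,0.03],
[1,0.029,0.023,-0.001,0,0,0.03],
[1,0.03,0.022,-0.001,0,0,0.03],
[1,0.03,0.021,-0.001,0,0,0.03],
[1,0.031,0.021,-0.001,0,0,0.03],
[1,0.031,0.019,-0.001,0,0,0.03],
[1,0.0319,0.0187,-0.002,0,0,0.022],
[1,0.026,0.017,0.003,0,0,0.03]]
[[1,0.027,0.016,0.003,0,0,0.03],
[1,0.027,0.015,0.004,0,0,0.03],
[1,0.028,0.015,0.003,0,0,0.02],
[1,0.028,0.014,0.004,0,0,0.03],
[1,0.0281,0.0134,0.003,0,0,0.024],
[1,0,0,0.026,0,0,0],
[1,0,0,0.026,0,0,0],
[1,0,0,0.026,0,0,0],
[1,0,0,0.026,0,0,0],
[1,0,0,0,0,0,0]]
```

Request:
send_rows:
  targets:
    - [-0.4,0,0,0.018,0,0,0]
    - [-0.4,0,0,0.0175,0,0,0]
    - [-0.4,0,0,0,0,0,0]
    - [1,0,0,0,0,0,0]
    - [1,0,0,0,0,0,0]
    - [1,0,0,0,0,0,0]
    - [1,0,0,0,0,0,0]
    - [1,0,0,-0.045,0,0,0]
    - [1,0,0,-0.045,0,0,0]
    - [1,0,0,-0.0455,0,0,0]

```text
time_s: 32.7
eef_pos: [427.5, -280.7, 142.1]
ee_rot: [0.001, 0.422, 0.907, 0.0]
force: [-0.3, -1.5, -0.8]
grip_width: 0.187
grip_force: 31.3
```

Request:
send_rows:
  targets:
    - [1,0.027,0.026,-0.001,0,0,0.03]
    - [1,0.027,0.025,-0.001,0,0,0.03]
    - [1,0.028,0.024,-0.001,0,0,0.03]
    - [1,0.029,0.023,-0.001,0,0,0.03]
    - [1,0.03,0.022,-0.001,0,0,0.03]
    - [1,0.03,0.021,-0.001,0,0,0.03]
    - [1,0.031,0.021,-0.001,0,0,0.03]
    - [1,0.031,0.019,-0.001,0,0,0.03]
    - [1,0.032,0.0187,-0.002,0,0,0.022]
    - [1,0.026,0.017,0.003,0,0,0.03]

```text
time_s: 33.95
eef_pos: [453.8, 83.4, 148.0]
ee_rot: [0.001, 0.549, 0.836, 0.001]
force: [0.9, -0.7, 0.1]
grip_width: 0.189
grip_force: 31.3
```

Request:
send_rows:
  targets:
    - [1,0.027,0.016,0.003,0,0,0.03]
    - [1,0.027,0.015,0.004,0,0,0.03]
    - [1,0.028,0.015,0.003,0,0,0.02]
    - [1,0.028,0.014,0.004,0,0,0.03]
    - [1,0.028,0.0134,0.003,0,0,0.024]
    - [1,0,0,0.026,0,0,0]
    - [1,0,0,0.026,0,0,0]
    - [1,0,0,0.026,0,0,0]
    - [1,0,0,0.026,0,0,0]
    - [1,0,0,0,0,0,0]

```text
time_s: 35.2
eef_pos: [474.3, 236.7, 25.4]
ee_rot: [-0.0, 0.604, 0.797, -0.001]
force: [-0.5, -0.1, -0.3]
grip_width: 0.189
grip_force: 31.3
```

```bash
python3 -c "
from nxt import *
print(pose()[0],at(40,26),pose()[1].as_quat())
"
```

```text
[474.32221657 236.68374535  25.41511043] (np.float64(475.9734973280937), np.float64(235.74320717538936), 26) [ 6.03918608e-01  7.97045465e-01 -8.06816752e-04 -4.36673047e-04]
```

Request:
send_rows:
  targets:
    - [0.3,0,0,0,0,0,0]
    - [0.3,0,0,0,0,0,0]
    - [0.3,0,0,0,0,0,0]
    - [0.3,0,0,-0.04,0,0,0]
    - [0.3,0,0,-0.044,0,0,0]
    - [0.3,0,0,-0.05,0,0,0]
    - [0.3,-0.02,0,-0.04,0,0,0]
    - [0.3,-0.02,0,0,0,0,0]
    - [0.3,0,0,0,0,0,0]
    - [0.3,0,0,0,0,0,0]

```text
time_s: 36.45
eef_pos: [485.5, 198.8, 200.3]
ee_rot: [0.0, 0.604, 0.797, 0.0]
force: [0.3, -0.0, -0.1]
grip_width: 0.351
grip_force: 0.0
```

```bash
python3 -c "
from nxt import *
chk()"; python3 ch.py 3
```

```text
relay? 0.43 [609.  21.]
lid [ 439. -132.]
[485.6 198.9 200.4] [0.604 0.797 0.    0.   ]
chute_spout 0.81 [430. 220.]
chute_spout 0.76 [263. 185.]
chute 0.8 [516. 246.]
chute 0.72 [319. 215.]
chute 0.71 [397.  41.]
chute 0.7 [477. 391.]
```

View pics/r3.png

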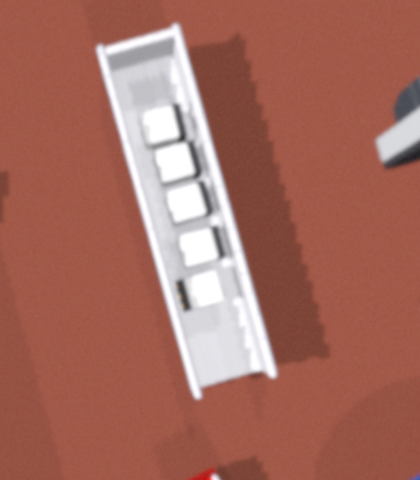

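All five relays stand in a row in the chute, at pixels (160,125) to (206,288). The chute has not moved. The lid was knocked and now reads (439,-132). Next I'll grip the chute across its width.

```bash
python3 -c "
from h import *
c=cap('wrist','w4.png')
for d in ctrl.landmark_of('jar_mouth',c): print('jar',round(d['score'],2),px2w(c,d['point'],110).round(1))
c=cap('top')
for d in ctrl.landmark_of('lid',c): print('lid',round(d['score'],2),px2w(c,d['point'],0).round(1))
G=down(q(15.6))
s=plan([(at(0,120),G,12,-.7),(at(0,2),G,5,-.7),(at(0,2),G,3,-.7)])
"
```

```text
jar 0.16 [487.2 244.  110. ]
lid 0.76 [ 437.1 -133.     0. ]
[[-0.7,0.003,0.003,0.007,0,0,0.13],
[-0.7,0.004,0.003,0.007,0,0,0.13],
[-0.7,0.004,0.002,0.007,0,0,0.13],
[-0.7,0.004,0.002,0.007,0,0,0.13],
[-0.7,0.004,0.001,0.007,0,0,0.13],
[-0.7,0.005,0.001,0.007,0,0,0.13],
[-0.7,0.005,0,0.006,0,0,0.13],
[-0.7,0.005,0,0.007,0,0,0.13],
[-0.7,0.005,-0.001,0.006,0,0,0.13],
[-0.7,0.004,-0.002,0.007,0,0,0.13]]
[[-0.7,0.004,-0.002,0.006,0,0,0.14],
[-0.7,0.0038,-0.0024,0.0066,0,-0.001,0.133],
[-0.7,0,0,0.024,0,0,0],
[-0.7,0,0,0.024,0,0,0],
[-0.7,0,0,0.023,0,0,0],
[-0.7,0,0,0.024,0,0,0],
[-0.7,0,0,0.023,0,0,0],
[-0.7,0,0,0,0,0,0],
[-0.7,0,0,0,0,0,0],
[-0.7,0,0,0,0,0,0]]
```

Request:
send_rows:
  targets:
    - [-0.7,0.003,0.003,0.007,0,0,0.13]
    - [-0.7,0.004,0.003,0.007,0,0,0.13]
    - [-0.7,0.004,0.002,0.007,0,0,0.13]
    - [-0.7,0.004,0.002,0.007,0,0,0.13]
    - [-0.7,0.004,0.001,0.007,0,0,0.13]
    - [-0.7,0.005,0.001,0.007,0,0,0.13]
    - [-0.7,0.005,0,0.006,0,0,0.13]
    - [-0.7,0.005,0,0.007,0,0,0.13]
    - [-0.7,0.005,-0.001,0.006,0,0,0.13]
    - [-0.7,0.004,-0.002,0.007,0,0,0.13]

```text
time_s: 38.2
eef_pos: [509.7, 239.1, 132.5]
ee_rot: [0.0, 0.964, 0.267, 0.001]
force: [-0.1, -0.6, 0.4]
grip_width: 0.848
grip_force: 0.0
```

Request:
send_rows:
  targets:
    - [-0.7,0.004,-0.002,0.006,0,0,0.14]
    - [-0.7,0.004,-0.0024,0.0066,0,0,0.133]
    - [-0.7,0,0,0.024,0,0,0]
    - [-0.7,0,0,0.024,0,0,0]
    - [-0.7,0,0,0.023,0,0,0]
    - [-0.7,0,0,0.024,0,0,0]
    - [-0.7,0,0,0.022,0,0,0]
    - [-0.7,0,0,0,0,0,0]
    - [-0.7,0,0,0,0,0,0]
    - [-0.7,0,0,0,0,0,0]

```text
time_s: 39.45
eef_pos: [515.4, 246.7, 4.1]
ee_rot: [0.0, 0.991, 0.136, 0.002]
force: [0.4, 0.2, 0.4]
grip_width: 0.851
grip_force: 0.0
```

```bash
python3 -c "
from h import *
print(at(0,3),pose()[0],np.degrees((down(q(15.6)).inv()*pose()[1]).as_rotvec()))
c=cap('wrist','w5.png')
"
```

```text
(np.float64(514.5), np.float64(246.5), 3) [515.42130772 246.69402764   4.10905396] [-0.02682428  0.1887931   0.02283911]
```

Request:
send_rows:
  targets:
    - [1,0,0,0,0,0,0]
    - [1,0,0,0,0,0,0]
    - [1,0,0,0,0,0,0]
    - [1,0,0,0,0,0,0]
    - [1,0,0,0,0,0,0]
    - [1,0,0,-0.01,0,0,0]
    - [1,0,0,-0.01,0,0,0]
    - [1,0,0,-0.01,0,-0.03,0]
    - [1,0,0,-0.01,0,-0.05,0]
    - [1,0,0,-0.01,0,-0.06,0]
  squeeze: 80

```text
time_s: 40.75
eef_pos: [515.8, 246.8, 54.0]
ee_rot: [0.01, 0.988, 0.135, -0.069]
force: [0.1, 1.0, -2.2]
grip_width: 0.475
grip_force: 81.0
```

```bash
cat >> h.py <<'E'
def tilt(yaw,th): return down(q(yaw))*Rn.from_euler("y",q(th))
SP=np.array((-90.,0,-3)) # spout in tool frame (x,y,z)
def tcp(S,R): return np.array(S)-R.apply(SP)
E
python3 -c "
from h import *
P,R=pose();print(P,np.degrees((down(q(15.6)).inv()*R).as_rotvec()))
Q=tilt(15.6,-8)
A=np.array((515,246.6,54.));Z=tilt(0,-8)
s=plan([((515,246.6,185),Q,8,1),((600,180,190),tilt(8,-8),7,1),((699,12.5,185),Z,10,1)],(A,Q))
"
```

```text
[515.754891   246.82374257  53.96217782] [-0.02132488 -8.02069941  0.02431732]
[[1,-0.002,0,-0.016,0,0,0],
[1,-0.002,0,-0.016,0,0,0],
[1,-0.002,0,-0.016,0,0,0],
[1,-0.002,0,-0.016,0,0,0],
[1,-0.003,0,-0.016,0,0,0],
[1,-0.002,0,-0.017,0,0,0],
[1,-0.003,0,-0.016,0,0,0],
[1,-0.0022,0,-0.0167,0,0,0],
[1,0.009,0.012,-0.002,0,0,0.02],
[1,0.009,0.012,-0.002,0,0,0.02]]
[[1,0.009,0.012,-0.002,0,0,0.02],
[1,0.01,0.012,-0.002,0,0,0.02],
[1,0.01,0.012,-0.002,0.01,0,0.02],
[1,0.01,0.012,-0.002,0,0,0.02],
[1,0.0107,0.011,-0.0021,0.008,-0.001,0.011],
[1,0.007,0.018,-0.001,0,0,0.01],
[1,0.008,0.018,0,0,0,0.01],
[1,0.008,0.018,-0.001,0,0,0.01],
[1,0.008,0.018,0,0,0,0.02],
[1,0.008,0.017,-0.001,0,0,0.01]]
[[1,0.009,0.017,0,0,0,0.02],
[1,0.009,0.017,-0.001,0,0,0.01],
[1,0.009,0.017,0,0.01,0,0.02],
[1,0.009,0.018,-0.001,0,0,0.01],
[1,0.0097,0.0169,-0.0008,0.01,-0.001,0.019],
[1,0,0,0,0,0,0],
[1,0,0,0,0,0,0],
[1,0,0,0,0,0,0],
[1,0,0,0,0,0,0],
[1,0,0,0,0,0,0]]
```

Request:
send_rows:
  targets:
    - [1,-0.002,0,-0.016,0,0,0]
    - [1,-0.002,0,-0.016,0,0,0]
    - [1,-0.002,0,-0.016,0,0,0]
    - [1,-0.002,0,-0.016,0,0,0]
    - [1,-0.003,0,-0.016,0,0,0]
    - [1,-0.002,0,-0.017,0,0,0]
    - [1,-0.003,0,-0.016,0,0,0]
    - [1,-0.002,0,-0.017,0,0,0]
    - [1,0.009,0.012,-0.002,0,0,0.02]
    - [1,0.009,0.012,-0.002,0,0,0.02]

```text
time_s: 42.0
eef_pos: [540.7, 227.6, 185.3]
ee_rot: [0.011, 0.991, 0.115, -0.069]
force: [0.6, -0.0, -3.6]
grip_width: 0.475
grip_force: 81.0
```

Request:
send_rows:
  targets:
    - [1,0.009,0.012,-0.002,0,0,0.02]
    - [1,0.01,0.012,-0.002,0,0,0.02]
    - [1,0.01,0.012,-0.002,0.01,0,0.02]
    - [1,0.01,0.012,-0.002,0,0,0.02]
    - [1,0.0107,0.011,-0.002,0.008,0,0.011]
    - [1,0.007,0.018,-0.001,0,0,0.01]
    - [1,0.008,0.018,0,0,0,0.01]
    - [1,0.008,0.018,-0.001,0,0,0.01]
    - [1,0.008,0.018,0,0,0,0.02]
    - [1,0.008,0.017,-0.001,0,0,0.01]

```text
time_s: 43.25
eef_pos: [650.7, 95.2, 187.1]
ee_rot: [0.007, 0.997, 0.039, -0.068]
force: [-0.1, 1.0, -2.2]
grip_width: 0.475
grip_force: 81.0
```

Request:
send_rows:
  targets:
    - [1,0.009,0.017,0,0,0,0.02]
    - [1,0.009,0.017,-0.001,0,0,0.01]
    - [1,0.009,0.017,0,0.01,0,0.02]
    - [1,0.009,0.018,-0.001,0,0,0.01]
    - [1,0.0097,0.017,-0.001,0.01,0,0.019]
    - [1,0,0,0,0,0,0]
    - [1,0,0,0,0,0,0]
    - [1,0,0,0,0,0,0]
    - [1,0,0,0,0,0,0]
    - [1,0,0,0,0,0,0]

```text
time_s: 44.5
eef_pos: [699.8, 13.0, 184.9]
ee_rot: [-0.0, 0.998, -0.0, -0.068]
force: [0.2, -0.3, -2.8]
grip_width: 0.48
grip_force: 81.1
```

```bash
python3 -c "
from h import *
P,R=pose();print(P,np.degrees((down(0).inv()*R).as_rotvec()))
for n in ('wrist','top','scene'):
    c=cap(n,'v_%s.png'%n)
    for d in ctrl.landmark_of('jar_mouth',c)[:1]: print(n,'jar',round(d['score'],2),px2w(c,d['point'],110).round(1))
    S=P+R.apply(SP)
    for d in ctrl.landmark_of('chute_spout',c): print(n,'spout',round(d['score'],2),np.round(d['point']),px2w(c,d['point'],S[2]).round(1))
print('expected',S)
a=cv2.imread('pics/v_wrist.png');b=cv2.imread('pics/v_scene.png')[130:330,250:510]
o=np.zeros((560,780,3),np.uint8);o[:300,:400]=cv2.resize(a,(400,300));o[:280,400:764]=cv2.resize(b,(364,280));t=cv2.imread('pics/v_top.png')[130:310,200:460];o[300:551,:364]=cv2.resize(t,(364,251));cv2.imwrite('pics/v.png',o)
"
```

```text
[699.77057085  12.9662035  184.90094236] [ 0.01212283 -7.82814009  0.02466396]
wrist jar 0.31 [769.5  57.9 110. ]
wrist spout 0.6 [ 59. 382.] [654.5 156.5 200.1]
top spout 0.94 [340. 304.] [432.6 -30.9 200.1]
top spout 0.9 [125. 312.] [414.7 336.1 200.1]
scene jar 0.81 [589.6  17.8 110. ]
scene spout 0.94 [301. 189.] [488.8 -34.2 200.1]
scene spout 0.83 [361. 202.] [613.1   3.3 200.1]
scene spout 0.8 [287. 256.] [ 609.2 -206.6  200.1]
scene spout 0.49 [381. 178.] [591.8 107.  200.1]
expected [611.01788951  13.00280544 200.13118254]
```

View pics/v.png

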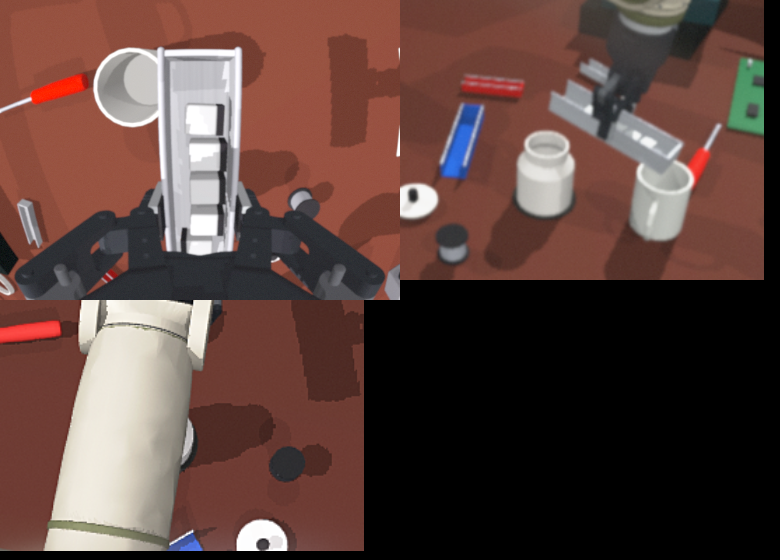

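The chute is held with the relays inside, tilted back, next to the mug and well above it. Before lowering I want the jar mouth more exactly. I can get it from the earlier wrist picture, rectified at rim height.

```bash
python3 -c "
from h import *
c=cap('wrist');P,R=pose()
Rc=np.array(c['R']);t=np.array(c['t']).ravel()
M=Rc@R.as_matrix(); tt=Rc@P+t   # cam = M*tool + tt
P1=np.array((520.8,-269.2,299.8));R1=Rn.from_quat([1,.001,0,0])
c1=dict(c);c1['R']=M@R1.as_matrix().T;c1['t']=tt-c1['R']@P1
img=cv2.imread('pics/w1.png')
# check with relay known pos
print('relay px',w2px(c1,(547,-390,8.5)))
xs=np.arange(660,530,-.25);ys=np.arange(80,-50,-.25)
m=np.array([[w2px(c1,(x,y,110)) for y in ys] for x in xs],np.float32)
o=cv2.remap(img,m[...,0],m[...,1],cv2.INTER_LINEAR)
for k in range(0,520,40): cv2.putText(o,str(int(80-k/4)),(k,515),0,.35,(0,255,255)); cv2.putText(o,str(int(660-k/4)),(0,k+5),0,.35,(0,255,255))
cv2.circle(o,(int((80-16)*4),int((660-595)*4)),120,(0,255,0),1)
cv2.circle(o,(int((80-16)*4),int((660-595)*4)),132,(0,255,0),1)
cv2.imwrite('pics/jar.png',o)
"
```

```text
relay px [420.87463572 180.21261151]
```

View pics/jar.png

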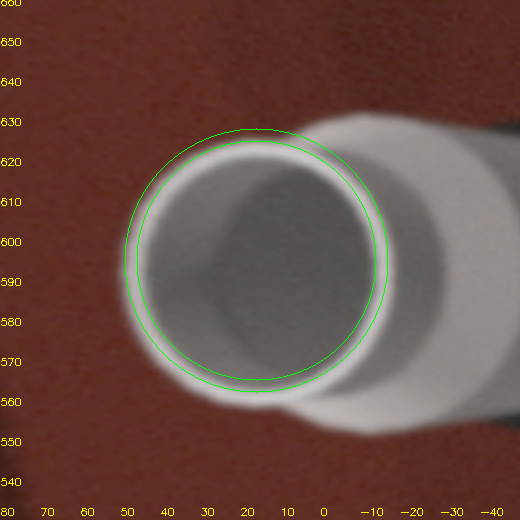

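The rim's outer circle runs from column 120 to 393 and row 136 to 410, so the jar mouth is at about (592,16).

```bash
sed -i 's/SP=np.array((-90.,0,-3))/SP=np.array((-90.,0,1.))/' h.py; python3 -c "
from h import *
P,R=pose();A=np.array((699.3,12.8,185.))
R0=tilt(0,-8);S0=A+R0.apply(SP);print(S0)
legs=[];n=7
for k in range(1,n+1):
    a=k/n; Q=tilt(0,-8+16*a); S=S0*(1-a)+np.array((606,16,165))*a
    legs.append((tcp(S,Q),Q,2,1))
legs.append((tcp((606,16,118),tilt(0,8)),tilt(0,8),5,1))
plan(legs,(A,R0))
"
```

```text
[610.03670071  12.8        196.53531102]
[[1,0,0,0,0,0.02,0],
[1,-0.0001,-0.0005,0.001,0,0.02,0],
[1,0,0,0,0,0.02,0],
[1,-0.0002,-0.0004,0.0009,0,0.02,0],
[1,0,0,0,0,0.02,0],
[1,-0.0005,-0.0005,0.0009,0,0.02,0],
[1,0,0,0,0,0.02,0],
[1,-0.0006,-0.0004,0.0009,0,0.02,0],
[1,0,0,0,0,0.02,0],
[1,-0.0008,-0.0005,0.0009,0,0.019,0]]
[[1,0,0,0,0,0.02,0],
[1,-0.001,-0.0004,0.0009,0,0.02,0],
[1,-0.001,0,0,0,0.02,0],
[1,-0.0001,-0.0005,0.0008,0,0.02,0],
[1,-0.001,0,0.009,0,0,0],
[1,-0.001,0,0.009,0,0,0],
[1,-0.002,0,0.01,0,0,0],
[1,-0.001,0,0.009,0,0,0],
[1,-0.0015,0,0.0096,0,0,0],
[1,0,0,0,0,0,0]]
```

Request:
send_rows:
  targets:
    - [1,0,0,0,0,0.02,0]
    - [1,0,-0.0005,0.001,0,0.02,0]
    - [1,0,0,0,0,0.02,0]
    - [1,0,-0.0005,0.001,0,0.02,0]
    - [1,0,0,0,0,0.02,0]
    - [1,-0.0005,-0.0005,0.001,0,0.02,0]
    - [1,0,0,0,0,0.02,0]
    - [1,-0.0006,-0.0005,0.001,0,0.02,0]
    - [1,0,0,0,0,0.02,0]
    - [1,-0.0008,-0.0005,0.001,0,0.019,0]

```text
time_s: 46.25
eef_pos: [697.8, 15.1, 179.8]
ee_rot: [-0.0, 0.999, -0.0, 0.032]
force: [0.7, 0.3, -2.7]
grip_width: 0.475
grip_force: 81.1
```

Request:
send_rows:
  targets:
    - [1,0,0,0,0,0.02,0]
    - [1,-0.001,-0.0005,0.001,0,0.02,0]
    - [1,-0.001,0,0,0,0.02,0]
    - [1,0,-0.0005,0.001,0,0.02,0]
    - [1,-0.001,0,0.009,0,0,0]
    - [1,-0.001,0,0.009,0,0,0]
    - [1,-0.002,0,0.01,0,0,0]
    - [1,-0.001,0,0.009,0,0,0]
    - [1,-0.0015,0,0.0095,0,0,0]
    - [1,0,0,0,0,0,0]

```text
time_s: 47.5
eef_pos: [695.8, 16.2, 129.6]
ee_rot: [-0.0, 0.998, -0.0, 0.07]
force: [-0.1, 0.1, -2.7]
grip_width: 0.476
grip_force: 81.1
```

```bash
python3 -c "
from h import *
for i in range(2): cap('scene','s5.png')
P,R=pose();print(P,np.degrees((down(0).inv()*R).as_rotvec()),'spout',P+R.apply(SP))
S0=P+R.apply(SP);S1=np.array((606,16,117))
legs=[];n=10;R0=tilt(0,8)
for k in range(1,n+1):
    a=k/n; Q=tilt(0,8+36*a); S=S0*(1-a)+S1*a
    legs.append((tcp(S,Q),Q,3,1))
plan(legs,(P,R0))
b=cv2.imread('pics/s5.png')[130:330,250:510];cv2.imwrite('pics/s5c.png',cv2.resize(b,None,fx=2.5,fy=2.5))
"
```

```text
[696.2968023   16.14443584 130.86099558] [5.65578128e-03 8.17726101e+00 4.88202532e-02] spout [607.35412276  16.221533   117.06991831]
[[1,0,0,-0.002,0,0.02,0],
[1,0,0,-0.002,0,0.02,0],
[1,-0.0003,-0.0001,-0.0014,0,0.023,0],
[1,0,0,-0.002,0,0.02,0],
[1,0,0,-0.002,0,0.02,0],
[1,-0.0002,0.0001,-0.0017,0,0.023,0],
[1,0,0,-0.002,0,0.02,0],
[1,0,0,-0.002,0,0.02,0],
[1,-0.0003,0,-0.0017,0,0.022,0],
[1,0,0,-0.002,0,0.02,0]]
[[1,0,0,-0.002,0,0.02,0],
[1,-0.0003,0,-0.0017,0,0.023,0],
[1,0,0,-0.002,0,0.02,0],
[1,0,0,-0.002,0,0.02,0],
[1,-0.0002,0,-0.0017,0,0.023,0],
[1,0,0,-0.002,0,0.02,0],
[1,0,0,-0.002,0,0.02,0],
[1,-0.0003,0.0001,-0.0017,0,0.023,0],
[1,0,0,-0.002,0,0.02,0],
[1,0,0,-0.002,0,0.02,0]]
[[1,-0.0003,0,-0.0017,0,0.023,0],
[1,0,0,-0.002,0,0.02,0],
[1,0,0,-0.002,0,0.02,0],
[1,-0.0002,0,-0.0017,0,0.023,0],
[1,0,0,-0.002,0,0.02,0],
[1,0,0,-0.002,0,0.02,0],
[1,-0.0002,0,-0.0018,0,0.022,0],
[1,0,0,-0.002,0,0.02,0],
[1,0,0,-0.002,0,0.02,0],
[1,-0.0003,0,-0.0017,0,0.023,0]]
```

View pics/s5c.png

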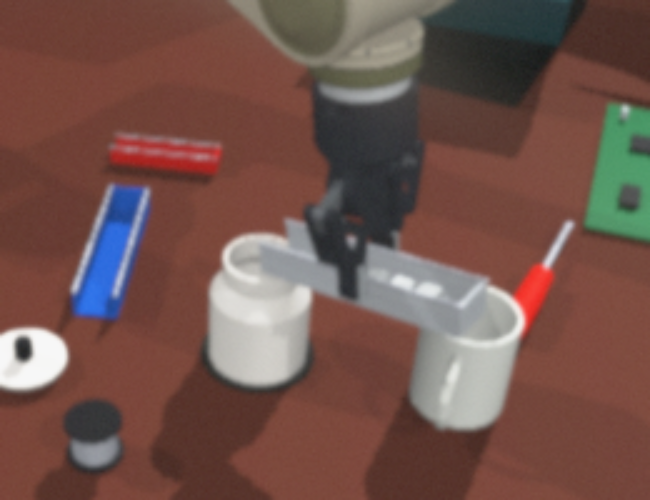

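The picture shows the spout over the jar mouth at (270,265) and the chute's closed end clear above the mug. Now I'll tip about the spout.

Request:
send_rows:
  targets:
    - [1,0,0,-0.002,0,0.02,0]
    - [1,0,0,-0.002,0,0.02,0]
    - [1,0,0,-0.002,0,0.023,0]
    - [1,0,0,-0.002,0,0.02,0]
    - [1,0,0,-0.002,0,0.02,0]
    - [1,0,0,-0.0015,0,0.023,0]
    - [1,0,0,-0.002,0,0.02,0]
    - [1,0,0,-0.002,0,0.02,0]
    - [1,-0.001,0,-0.0015,0,0.023,0]
    - [1,0,0,-0.002,0,0.02,0]

```text
time_s: 48.85
eef_pos: [690.6, 16.2, 148.8]
ee_rot: [-0.0, 0.985, -0.0, 0.175]
force: [-0.1, -1.1, -3.0]
grip_width: 0.471
grip_force: 81.1
```

Request:
send_rows:
  targets:
    - [1,0,0,-0.002,0,0.02,0]
    - [1,0,0,-0.002,0,0.023,0]
    - [1,0,0,-0.002,0,0.02,0]
    - [1,0,0,-0.002,0,0.02,0]
    - [1,0,0,-0.0015,0,0.023,0]
    - [1,0,0,-0.002,0,0.02,0]
    - [1,0,0,-0.002,0,0.02,0]
    - [1,-0.001,0,-0.0015,0,0.023,0]
    - [1,0,0,-0.002,0,0.02,0]
    - [1,0,0,-0.002,0,0.02,0]

```text
time_s: 50.1
eef_pos: [681.7, 16.2, 165.5]
ee_rot: [0.0, 0.961, -0.0, 0.277]
force: [0.5, -1.2, -2.5]
grip_width: 0.475
grip_force: 81.2
```

Request:
send_rows:
  targets:
    - [1,0,0,-0.002,0,0.023,0]
    - [1,0,0,-0.002,0,0.02,0]
    - [1,0,0,-0.002,0,0.02,0]
    - [1,0,0,-0.0015,0,0.023,0]
    - [1,0,0,-0.002,0,0.02,0]
    - [1,0,0,-0.002,0,0.02,0]
    - [1,-0.001,0,-0.0015,0,0.023,0]
    - [1,0,0,-0.002,0,0.02,0]
    - [1,0,0,-0.002,0,0.02,0]
    - [1,0,0,0,0,0.02,0]

```text
time_s: 51.35
eef_pos: [670.7, 16.1, 178.6]
ee_rot: [0.0, 0.927, -0.001, 0.376]
force: [0.2, 0.7, -1.4]
grip_width: 0.473
grip_force: 81.3
```

```bash
python3 -c "
from h import *
P,R=pose();print(P,np.degrees((down(0).inv()*R).as_rotvec()),'spout',P+R.apply(SP))
for n in('wrist','scene'):
    c=cap(n,'p_%s.png'%n)
    for d in ctrl.boxes_of('relay1',c): print(n,round(d['score'],2),np.round(d['extent']))
a=cv2.imread('pics/p_wrist.png');b=cv2.imread('pics/p_scene.png')[120:420,150:510]
o=np.zeros((600,720,3),np.uint8);o[:300,:400]=cv2.resize(a,(400,300));o[300:,:360]=b;o[300:600,360:720]=cv2.resize(cv2.imread('pics/p_scene.png')[150:250,300:420],(360,300));cv2.imwrite('pics/p.png',o)
"
```

```text
[670.70025451  16.07005125 178.63198704] [-3.15328060e-02  4.41643727e+01  6.09318541e-02] spout [606.83606077  16.13751191 115.20990723]
```

View pics/p.png

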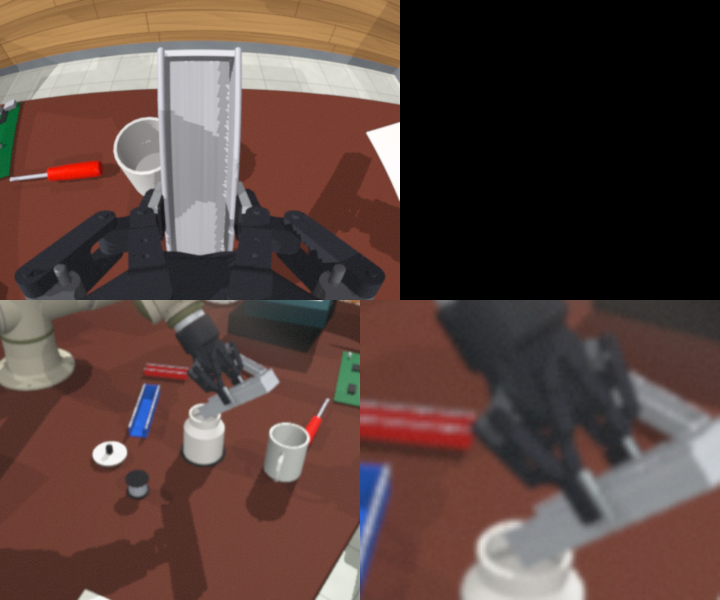

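The chute's upper part is empty, no relay lies on the bench, and the wrist load fell by about 1 N, which matches five relays. I'll hold a moment, then raise the chute and carry it back.

```bash
python3 -c "
from h import *
P,R=pose();R0=tilt(0,44.1);L=tilt(15.6,0)
s=plan([(P,R0,4,1),(P+[0,0,60],R0,6,1),((690,40,215),tilt(0,14),8,1),((610,190,190),tilt(8,0),8,1),((515,246.6,150),L,4,1),((515,246.6,20),L,6,1),((515,246.6,5),L,3,1),((515,246.6,5),L,1,1)],(P,R0))
"
```

```text
[[1,0,0,0,0,0,0],
[1,0,0,0,0,0,0],
[1,0,0,0,0,0,0],
[1,0,0,0,0,0,0],
[1,0.007,0,-0.007,0,0,0],
[1,0.007,0,-0.007,0,0,0],
[1,0.007,0,-0.007,0,0,0],
[1,0.007,0,-0.007,0,0,0],
[1,0.007,0,-0.008,0,0,0],
[1,0.0068,0,-0.0071,0,0,0]]
[[1,0,-0.003,0.004,0,-0.07,0],
[1,0,-0.003,0.004,0,-0.07,0],
[1,0,-0.003,0.004,0,-0.06,0],
[1,0,-0.003,0.004,0,-0.07,0],
[1,0.001,-0.003,0.004,0,-0.06,0],
[1,0.001,-0.003,0.003,0,-0.07,0],
[1,0.001,-0.003,0.003,0,-0.06,0],
[1,0.0013,-0.0029,0.0037,0,-0.065,0],
[1,-0.01,-0.019,0.001,0,-0.03,-0.02],
[1,-0.01,-0.019,0.001,0,-0.03,-0.02]]
[[1,-0.01,-0.019,0.001,0,-0.03,-0.02],
[1,-0.009,-0.019,0.001,0,-0.03,-0.02],
[1,-0.009,-0.02,0.002,0,-0.03,-0.02],
[1,-0.008,-0.02,0.002,0.01,-0.03,-0.01],
[1,-0.008,-0.019,0.003,0,-0.03,-0.02],
[1,-0.0082,-0.0201,0.0023,0.009,-0.033,-0.01],
[1,-0.022,-0.017,0.01,0,0,-0.03],
[1,-0.021,-0.018,0.01,0,0,-0.03],
[1,-0.02,-0.019,0.01,0,0,-0.04],
[1,-0.0198,-0.0192,0.01,0,0,-0.033]]
[[1,0,0,0.022,0,0,0],
[1,0,0,0.022,0,0,0],
[1,0,0,0.022,0,0,0],
[1,0,0,0.021,0,0,0],
[1,0,0,0.022,0,0,0],
[1,-0.0001,0,0.021,0,0,0],
[1,0,0,0.005,0,0,0],
[1,0,0,0.005,0,0,0],
[1,0,0,0.005,0,0,0],
[1,0,0,0,0,0,0]]
```

Request:
send_rows:
  targets:
    - [1,0,0,0,0,0,0]
    - [1,0,0,0,0,0,0]
    - [1,0,0,0,0,0,0]
    - [1,0,0,0,0,0,0]
    - [1,0.007,0,-0.007,0,0,0]
    - [1,0.007,0,-0.007,0,0,0]
    - [1,0.007,0,-0.007,0,0,0]
    - [1,0.007,0,-0.007,0,0,0]
    - [1,0.007,0,-0.008,0,0,0]
    - [1,0.007,0,-0.007,0,0,0]

```text
time_s: 52.8
eef_pos: [671.0, 16.1, 239.2]
ee_rot: [0.0, 0.927, -0.0, 0.375]
force: [0.1, 0.0, -2.1]
grip_width: 0.477
grip_force: 81.3
```

Request:
send_rows:
  targets:
    - [1,0,-0.003,0.004,0,-0.07,0]
    - [1,0,-0.003,0.004,0,-0.07,0]
    - [1,0,-0.003,0.004,0,-0.06,0]
    - [1,0,-0.003,0.004,0,-0.07,0]
    - [1,0.001,-0.003,0.004,0,-0.06,0]
    - [1,0.001,-0.003,0.003,0,-0.07,0]
    - [1,0.001,-0.003,0.003,0,-0.06,0]
    - [1,0.001,-0.003,0.004,0,-0.065,0]
    - [1,-0.01,-0.019,0.001,0,-0.03,-0.02]
    - [1,-0.01,-0.019,0.001,0,-0.03,-0.02]

```text
time_s: 54.05
eef_pos: [669.9, 79.2, 207.9]
ee_rot: [0.002, 0.996, 0.02, 0.091]
force: [-0.2, 0.7, -1.4]
grip_width: 0.477
grip_force: 81.2
```

Request:
send_rows:
  targets:
    - [1,-0.01,-0.019,0.001,0,-0.03,-0.02]
    - [1,-0.009,-0.019,0.001,0,-0.03,-0.02]
    - [1,-0.009,-0.02,0.002,0,-0.03,-0.02]
    - [1,-0.008,-0.02,0.002,0.01,-0.03,-0.01]
    - [1,-0.008,-0.019,0.003,0,-0.03,-0.02]
    - [1,-0.008,-0.02,0.0023,0.009,-0.033,-0.01]
    - [1,-0.022,-0.017,0.01,0,0,-0.03]
    - [1,-0.021,-0.018,0.01,0,0,-0.03]
    - [1,-0.02,-0.019,0.01,0,0,-0.04]
    - [1,-0.02,-0.019,0.01,0,0,-0.033]

```text
time_s: 55.3
eef_pos: [514.2, 247.5, 149.4]
ee_rot: [-0.0, 0.991, 0.136, -0.0]
force: [-0.3, 0.1, -1.9]
grip_width: 0.48
grip_force: 81.2
```

```bash
python3 -c "
from h import *
c=cap('top','t6.png');c=cap('scene','s6.png')
P,R=pose();print(P,np.degrees((down(q(15.6)).inv()*R).as_rotvec()))
L=tilt(15.6,0)
s=plan([((515,246.6,20),L,6,1),((515,246.6,5),L,3,1),((515,246.6,5),L,1,1)])
a=cv2.imread('pics/t6.png')[120:360,160:560];b=cv2.imread('pics/s6.png')[170:420,150:490]
o=np.zeros((600,800,3),np.uint8);o[:360,:600]=cv2.resize(a,(600,360));o[360:600,:326]=cv2.resize(b,(326,240));j=cv2.imread('pics/t6.png')[190:250,285:350];o[360:600,340:600]=cv2.resize(j,(260,240));cv2.imwrite('pics/t6c.png',o)
"
```

```text
[512.74054677 248.19597768 148.86258501] [ 0.07034034 -0.19758896 -0.11784119]
[[1,0,0,0.021,0,0,0],
[1,0,0,0.022,0,0,0],
[1,0.001,0.001,0.021,0,0,0],
[1,0,0,0.022,0,0,0],
[1,0.001,0.001,0.021,0,0,0],
[1,0.0002,0.0003,0.0219,-0.001,0.003,0.002],
[1,0,0,0.005,0,0,0],
[1,0,0,0.005,0,0,0],
[1,0,0,0.005,0,0,0],
[1,0,0,0,0,0,0]]
```

View pics/t6c.png

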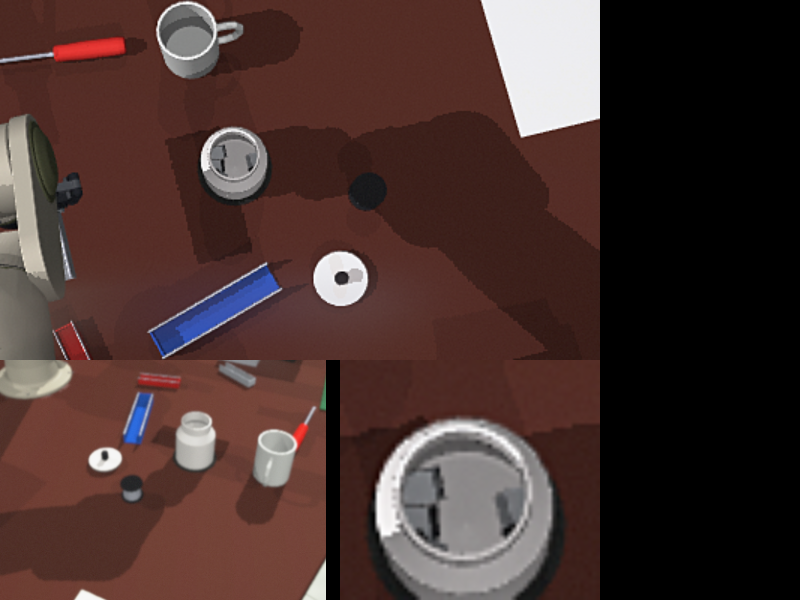

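The jar holds relays and the bench is clear. I'll set the chute down.

Request:
send_rows:
  targets:
    - [1,0,0,0.021,0,0,0]
    - [1,0,0,0.022,0,0,0]
    - [1,0,0,0.021,0,0,0]
    - [1,0,0,0.022,0,0,0]
    - [1,0,0,0.022,0,0,0]
    - [1,0,0,0.022,0,0,0]
    - [1,0,0,0.005,0,0,0]
    - [1,0,0,0.005,0,0,0]
    - [1,0,0,0,0,0,0]
    - [1,0,0,0,0,0,0]

```text
time_s: 56.65
eef_pos: [515.7, 246.8, 10.4]
ee_rot: [-0.0, 0.991, 0.135, 0.001]
force: [-0.8, 0.6, -1.7]
grip_width: 0.477
grip_force: 81.2
```

```bash
python3 -c "
from h import *
cap('wrist');s=ctrl.sense();P,R=pose();print(P,s['force'],np.degrees((down(q(15.6)).inv()*R).as_rotvec()))"
```

```text
[515.6222616  246.74269621  10.33156758] [ 0.73906592 -0.0705774  -1.27713032] [0.02321055 0.06236248 0.04257363]
```

Request:
send_rows:
  targets:
    - [1,0,0,0.002,0,0,0]
    - [1,0,0,0.002,0,0,0]
    - [1,0,0,0.002,0,0,0]
    - [1,0,0,0,0,0,0]
    - [1,0,0,0,0,0,0]
    - [0,0,0,0,0,0,0]
    - [-0.4,0,0,0,0,0,0]
    - [-0.7,0,0,0,0,0,0]
    - [-0.7,0,0,0,0,0,0]
    - [-0.7,0,0,0,0,0,0]

```text
time_s: 57.95
eef_pos: [515.3, 246.7, 3.8]
ee_rot: [-0.0, 0.991, 0.135, 0.0]
force: [-0.4, 0.7, -0.8]
grip_width: 0.854
grip_force: 0.0
```

```bash
python3 -c "
from h import *
s=ctrl.sense();P,R=pose();print(P,s['force'])
s=plan([((515,246.6,70),R,4,-.7),((500,150,180),down(q(15.6)),4,-.7),((440,-60,190),down(0),7,-.4),((440,-130,190),down(0),4,-.4),((440,-130,190),down(0),1,-.4)])
"
```

```text
[515.28496815 246.6655017    3.75854905] [-0.43041707  0.73390185 -0.82577735]
[[-0.7,0,0,-0.017,0,0,0],
[-0.7,0,0,-0.016,0,0,0],
[-0.7,0,0,-0.017,0,0,0],
[-0.7,-0.0003,0,-0.0162,0,0,0],
[-0.7,-0.01,0.022,-0.028,0,0,0],
[-0.7,-0.01,0.022,-0.027,0,0,0],
[-0.7,-0.01,0.022,-0.028,0,0,0],
[-0.7,-0.0103,0.0229,-0.0271,0,0,-0.001],
[-0.4,-0.016,0.027,-0.001,0,0,0.04],
[-0.4,-0.015,0.027,-0.002,0,0,0.04]]
[[-0.4,-0.014,0.028,-0.001,0,0,0.04],
[-0.4,-0.013,0.028,-0.002,0,0,0.04],
[-0.4,-0.012,0.029,-0.001,0,0,0.04],
[-0.4,-0.011,0.029,-0.002,0,0,0.04],
[-0.4,-0.01,0.03,-0.0011,0,0,0.032],
[-0.4,0,0.018,0,0,0,0],
[-0.4,0,0.017,0,0,0,0],
[-0.4,0,0.018,0,0,0,0],
[-0.4,0,0.017,0,0,0,0],
[-0.4,0,0,0,0,0,0]]
```

Request:
send_rows:
  targets:
    - [-0.7,0,0,-0.017,0,0,0]
    - [-0.7,0,0,-0.016,0,0,0]
    - [-0.7,0,0,-0.017,0,0,0]
    - [-0.7,0,0,-0.016,0,0,0]
    - [-0.7,-0.01,0.022,-0.028,0,0,0]
    - [-0.7,-0.01,0.022,-0.027,0,0,0]
    - [-0.7,-0.01,0.022,-0.028,0,0,0]
    - [-0.7,-0.01,0.023,-0.027,0,0,0]
    - [-0.4,-0.016,0.027,-0.001,0,0,0.04]
    - [-0.4,-0.015,0.027,-0.002,0,0,0.04]

```text
time_s: 59.2
eef_pos: [483.7, 89.2, 183.7]
ee_rot: [-0.0, 0.995, 0.095, 0.001]
force: [1.4, -0.6, -0.3]
grip_width: 0.704
grip_force: 0.0
```

Request:
send_rows:
  targets:
    - [-0.4,-0.014,0.028,-0.001,0,0,0.04]
    - [-0.4,-0.013,0.028,-0.002,0,0,0.04]
    - [-0.4,-0.012,0.029,-0.001,0,0,0.04]
    - [-0.4,-0.011,0.029,-0.002,0,0,0.04]
    - [-0.4,-0.01,0.03,-0.001,0,0,0.032]
    - [-0.4,0,0.018,0,0,0,0]
    - [-0.4,0,0.017,0,0,0,0]
    - [-0.4,0,0.018,0,0,0,0]
    - [-0.4,0,0.017,0,0,0,0]
    - [-0.4,0,0,0,0,0,0]

```text
time_s: 60.45
eef_pos: [440.3, -130.8, 189.5]
ee_rot: [-0.0, 1.0, -0.001, -0.0]
force: [-1.1, -0.1, -0.3]
grip_width: 0.699
grip_force: 0.0
```

```bash
python3 -c "
from h import *
c=cap('top','t7.png')
for k in('chute','chute_spout','lid','relay1'):
    for d in ctrl.landmark_of(k,c)[:4]: print(k,round(d['score'],2),px2w(c,d['point'],3).round()[:2])
c=cap('wrist','w7.png');print(pose()[0],pose()[1].as_quat())
for d in ctrl.landmark_of('lid',c): print('lid',d['score'],px2w(c,d['point'],0).round(1))
def rect(x0,x1,y0,y1,z,s):
    xs=np.arange(x1,x0,-s);ys=np.arange(y1,y0,-s)
    m=np.array([[w2px(c,(x,y,z)) for y in ys] for x in xs],np.float32)
    return cv2.cvtColor(cv2.remap(c['img'],m[...,0],m[...,1],cv2.INTER_LINEAR),cv2.COLOR_RGB2BGR)
a=rect(380,500,-190,-70,13,.3)
g=((cv2.cvtColor(a,cv2.COLOR_BGR2HSV)[...,2]>120)&(cv2.cvtColor(a,cv2.COLOR_BGR2HSV)[...,1]<90)).astype(np.uint8)
cs,_=cv2.findContours(g,0,1);k=max(cs,key=cv2.contourArea);(u,v),r=cv2.minEnclosingCircle(k);print('disc',500-v*.3,-70-u*.3,'r',r*.3)
b=rect(540,650,-40,70,110,.28)
o=np.zeros((600,800,3),np.uint8);o[:400,:400]=a[:400,:400];o[:min(400,b.shape[0]),400:400+min(400,b.shape[1])]=b[:400,:400]
t=cv2.imread('pics/t7.png');o[400:600,:300]=cv2.resize(t[200:340,130:340],(300,200));o[400:600,300:500]=cv2.resize(t[195:245,290:340],(200,200));cv2.imwrite('pics/m7.png',o)
"
```

```text
chute 0.84 [515. 244.]
chute 0.79 [318. 202.]
chute 0.72 [476. 386.]
chute 0.7 [402.  42.]
chute_spout 0.72 [440. -38.]
chute_spout 0.64 [263. 188.]
chute_spout 0.62 [422. 213.]
chute_spout 0.61 [411. 410.]
lid 0.49 [ 439. -134.]
relay1 0.64 [611.  38.]
relay1 0.63 [588.  35.]
relay1 0.38 [604. -18.]
relay1 0.24 [418. 219.]
[ 440.35888686 -129.4383173   189.60555065] [ 9.99999959e-01  1.03459797e-04 -1.30043946e-05 -2.68446709e-04]
lid 0.64 [ 444.9 -128.6    0. ]
disc 442.172917175293 -128.50416564941406 r 38.575547790527345
```

View pics/m7.png

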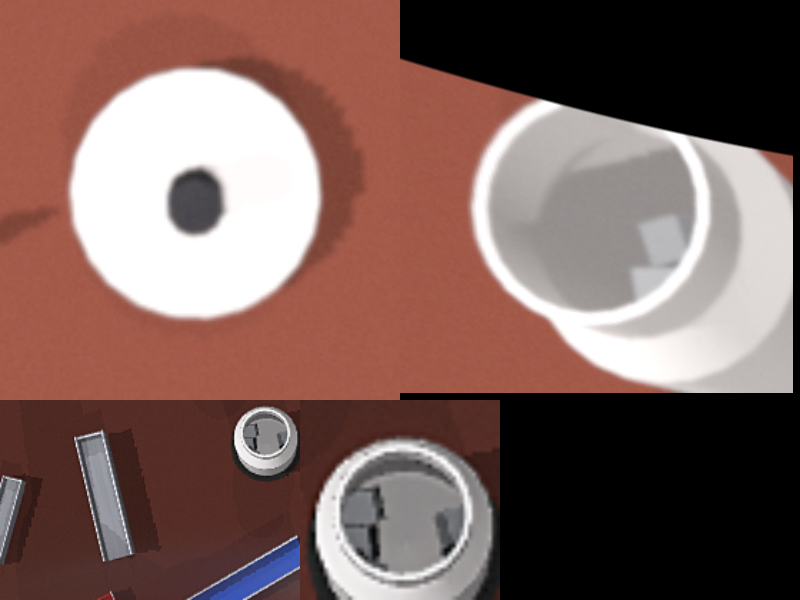

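The chute stands empty and level. The lid's centre is at (442,-128.6) and the jar mouth is confirmed at (592,16). I can count only four relays, so I'll look straight down into the jar before closing it.

```bash
python3 -c "
from h import *
c=cap('wrist');o=-np.array(c['R']).T@np.array(c['t']).ravel();P=pose()[0];print(o-P)
T=np.array((592,16.2,0))-(o-P);T[2]=230
plan([(T,down(0),7,-.4),(T,down(0),3,-.4)],(np.array((440.,-130,190)),down(0)));print(T)
"
```

```text
[6.95359985e+01 4.59313114e-02 1.41596247e+02]
[[-0.4,0.012,-0.021,-0.006,0,0,0],
[-0.4,0.012,-0.021,-0.006,0,0,0],
[-0.4,0.012,-0.021,-0.006,0,0,0],
[-0.4,0.012,-0.021,-0.006,0,0,0],
[-0.4,0.011,-0.021,-0.005,0,0,0],
[-0.4,0.012,-0.021,-0.006,0,0,0],
[-0.4,0.0115,-0.0202,-0.005,0,0,0],
[-0.4,0,0,0,0,0,0],
[-0.4,0,0,0,0,0,0],
[-0.4,0,0,0,0,0,0]]
[522.46400152  16.15406869 230.        ]
```

Request:
send_rows:
  targets:
    - [-0.4,0.012,-0.021,-0.006,0,0,0]
    - [-0.4,0.012,-0.021,-0.006,0,0,0]
    - [-0.4,0.012,-0.021,-0.006,0,0,0]
    - [-0.4,0.012,-0.021,-0.006,0,0,0]
    - [-0.4,0.011,-0.021,-0.005,0,0,0]
    - [-0.4,0.012,-0.021,-0.006,0,0,0]
    - [-0.4,0.0115,-0.02,-0.005,0,0,0]
    - [-0.4,0,0,0,0,0,0]
    - [-0.4,0,0,0,0,0,0]
    - [-0.4,0,0,0,0,0,0]

```text
time_s: 62.1
eef_pos: [522.6, 15.5, 229.5]
ee_rot: [-0.0, 1.0, -0.001, -0.0]
force: [-0.6, -0.9, 0.1]
grip_width: 0.699
grip_force: 0.0
```

```bash
python3 -c "
from h import *
c=cap('wrist','w8.png');u,v=w2px(c,(592,16.2,110)).astype(int);print(u,v)
a=cv2.imread('pics/w8.png');z=cv2.resize(a[max(0,v-60):v+60,u-60:u+60],(480,480),interpolation=cv2.INTER_CUBIC)
o=np.zeros((480,800,3),np.uint8);o[:,:480]=z;o[:240,480:]=cv2.resize(a,(320,240));cv2.imwrite('pics/w8c.png',o)
L=(442,-128.6)
plan([((*L,120),down(0),8,-.3),((*L,60),down(0),2,-.3),((*L,18),down(0),4,-.3),((*L,18),down(0),2,-.3),((*L,18),down(0),4,1)],(np.array((522.46,16.15,230.)),down(0)))
"
```

```text
318 141
[[-0.3,-0.01,0.018,0.014,0,0,0],
[-0.3,-0.01,0.018,0.014,0,0,0],
[-0.3,-0.01,0.018,0.014,0,0,0],
[-0.3,-0.01,0.018,0.014,0,0,0],
[-0.3,-0.01,0.018,0.014,0,0,0],
[-0.3,-0.01,0.018,0.013,0,0,0],
[-0.3,-0.01,0.018,0.014,0,0,0],
[-0.3,-0.0105,0.0188,0.013,0,0,0],
[-0.3,0,0,0.03,0,0,0],
[-0.3,0,-0.0001,0.03,0,0,0]]
[[-0.3,0,0,0.01,0,0,0],
[-0.3,0,0,0.011,0,0,0],
[-0.3,0,0,0.01,0,0,0],
[-0.3,0,0,0.011,0,0,0],
[-0.3,0,0,0,0,0,0],
[-0.3,0,0,0,0,0,0],
[1,0,0,0,0,0,0],
[1,0,0,0,0,0,0],
[1,0,0,0,0,0,0],
[1,0,0,0,0,0,0]]
```

View pics/w8c.png

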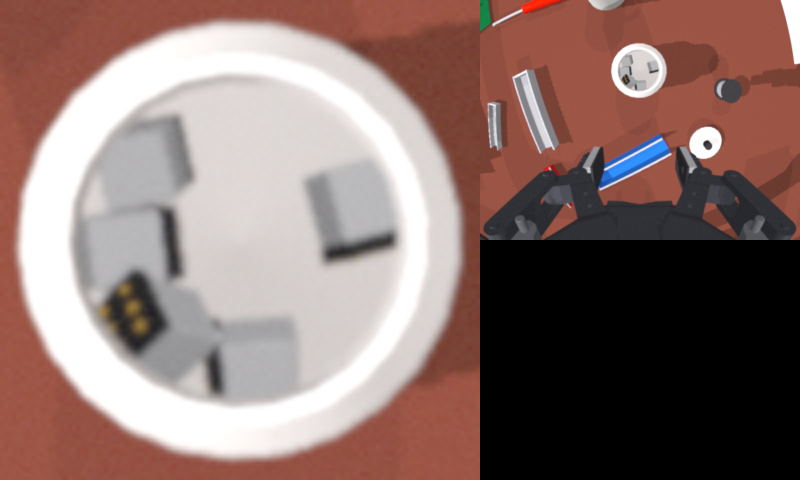

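All five relays are in the jar: (145,165), (130,245), (150,320), (255,355) and (350,205). Now the lid.

Request:
send_rows:
  targets:
    - [-0.3,-0.01,0.018,0.014,0,0,0]
    - [-0.3,-0.01,0.018,0.014,0,0,0]
    - [-0.3,-0.01,0.018,0.014,0,0,0]
    - [-0.3,-0.01,0.018,0.014,0,0,0]
    - [-0.3,-0.01,0.018,0.014,0,0,0]
    - [-0.3,-0.01,0.018,0.013,0,0,0]
    - [-0.3,-0.01,0.018,0.014,0,0,0]
    - [-0.3,-0.0105,0.0188,0.013,0,0,0]
    - [-0.3,0,0,0.03,0,0,0]
    - [-0.3,0,0,0.03,0,0,0]

```text
time_s: 63.4
eef_pos: [442.1, -129.3, 59.0]
ee_rot: [-0.0, 1.0, -0.001, 0.0]
force: [0.0, -0.1, -0.0]
grip_width: 0.647
grip_force: 0.0
```

Request:
send_rows:
  targets:
    - [-0.3,0,0,0.01,0,0,0]
    - [-0.3,0,0,0.011,0,0,0]
    - [-0.3,0,0,0.01,0,0,0]
    - [-0.3,0,0,0.011,0,0,0]
    - [-0.3,0,0,0,0,0,0]
    - [-0.3,0,0,0,0,0,0]
    - [1,0,0,0,0,0,0]
    - [1,0,0,0,0,0,0]
    - [1,0,0,0,0,0,0]
    - [1,0,0,0,0,0,0]
  squeeze: 40

```text
time_s: 64.65
eef_pos: [442.5, -128.6, 17.9]
ee_rot: [-0.0, 1.0, -0.0, 0.0]
force: [-1.2, 0.9, 6.0]
grip_width: 0.188
grip_force: 39.0
```

```bash
python3 -c "
from h import *
print(pose()[0],ctrl.sense()['grip_width'])
L=(442,-128.6);J=(592,16.2)
plan([((*L,150),down(0),5,1),((*J,165),down(0),12,1),((*J,165),down(0),3,1)],(np.array((*L,18.)),down(0)))
"
```

```text
[ 442.45230576 -128.63340873   17.92629765] 0.1879692271538848
[[1,0,0,-0.026,0,0,0],
[1,0,0,-0.026,0,0,0],
[1,0,0,-0.027,0,0,0],
[1,0,0,-0.026,0,0,0],
[1,0,0,-0.027,0,0,0],
[1,0.012,-0.012,-0.001,0,0,0],
[1,0.013,-0.012,-0.001,0,0,0],
[1,0.012,-0.012,-0.001,0,0,0],
[1,0.013,-0.012,-0.001,0,0,0],
[1,0.012,-0.012,-0.001,0,0,0]]
[[1,0.013,-0.012,-0.001,0,0,0],
[1,0.012,-0.012,-0.002,0,0,0],
[1,0.013,-0.012,-0.001,0,0,0],
[1,0.012,-0.012,-0.002,0,0,0],
[1,0.013,-0.012,-0.001,0,0,0],
[1,0.012,-0.012,-0.002,0,0,0],
[1,0.013,-0.0128,-0.001,0,0,0],
[1,0,0,0,0,0,0],
[1,0,0,0,0,0,0],
[1,0,0,0,0,0,0]]
```

Request:
send_rows:
  targets:
    - [1,0,0,-0.026,0,0,0]
    - [1,0,0,-0.026,0,0,0]
    - [1,0,0,-0.027,0,0,0]
    - [1,0,0,-0.026,0,0,0]
    - [1,0,0,-0.027,0,0,0]
    - [1,0.012,-0.012,-0.001,0,0,0]
    - [1,0.013,-0.012,-0.001,0,0,0]
    - [1,0.012,-0.012,-0.001,0,0,0]
    - [1,0.013,-0.012,-0.001,0,0,0]
    - [1,0.012,-0.012,-0.001,0,0,0]

```text
time_s: 65.9
eef_pos: [505.2, -67.7, 154.3]
ee_rot: [-0.0, 1.0, -0.0, -0.0]
force: [0.6, -0.1, -0.3]
grip_width: 0.19
grip_force: 39.1
```

Request:
send_rows:
  targets:
    - [1,0.013,-0.012,-0.001,0,0,0]
    - [1,0.012,-0.012,-0.002,0,0,0]
    - [1,0.013,-0.012,-0.001,0,0,0]
    - [1,0.012,-0.012,-0.002,0,0,0]
    - [1,0.013,-0.012,-0.001,0,0,0]
    - [1,0.012,-0.012,-0.002,0,0,0]
    - [1,0.013,-0.0128,-0.001,0,0,0]
    - [1,0,0,0,0,0,0]
    - [1,0,0,0,0,0,0]
    - [1,0,0,0,0,0,0]

```text
time_s: 67.15
eef_pos: [592.1, 15.7, 164.7]
ee_rot: [-0.0, 1.0, -0.001, -0.0]
force: [0.0, -0.3, -0.2]
grip_width: 0.19
grip_force: 39.1
```

```bash
python3 -c "
from h import *
c=cap('wrist','w9.png')
P,R=pose();print(P,R.as_quat(),ctrl.sense()['force'])
# jar outer rim & lid in image
o=cv2.imread('pics/w9.png')
def circ(x,y,z,r,col):
    p=np.array([w2px(c,(x+r*np.cos(t),y+r*np.sin(t),z)) for t in np.linspace(0,6.28,120)]);cv2.polylines(o,[(p*8).astype(np.int32)],True,col,1,shift=3)
circ(592,16.2,110,33,(0,255,0)); circ(P[0],P[1],P[2]-18+13,37,(0,0,255)); circ(592,16.2,73,44,(255,255,0))
cv2.imwrite('pics/w9c.png',cv2.resize(o[180:480,150:490],(680,600)))
"
```

```text
[592.17887939  15.67063596 164.73946196] [ 9.99999824e-01 -5.53036037e-04 -3.27678493e-05 -2.13247810e-04] [ 0.78767806 -0.0749038  -0.09380966]
```

View pics/w9c.png

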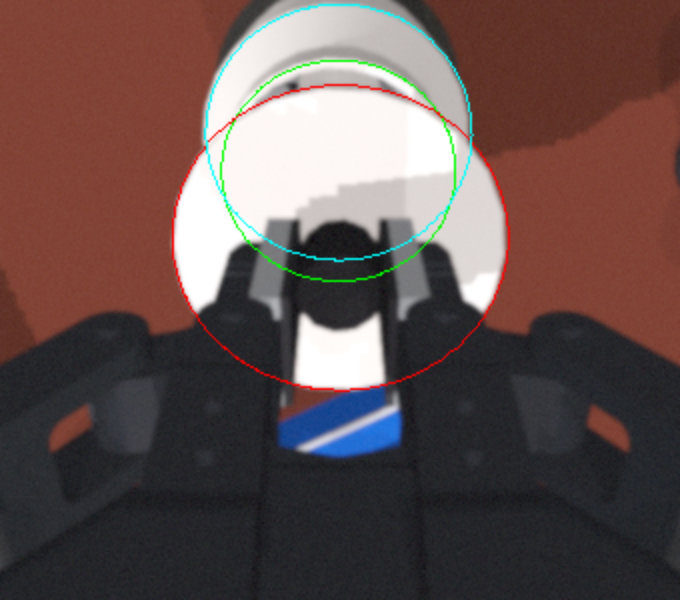

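The lid sits in the grip as modelled: the red circle fits its disc and the green one fits the rim. I'll lower it slowly and watch the force.

Request:
send_rows:
  targets:
    - [1,0,0,0.008,0,0,0]
    - [1,0,0,0.008,0,0,0]
    - [1,0,0,0.007,0,0,0]
    - [1,0,0,0.006,0,0,0]
    - [1,0,0,0.004,0,0,0]
    - [1,0,0,0.003,0,0,0]
    - [1,0,0,0.002,0,0,0]
    - [1,0,0,0.002,0,0,0]
    - [1,0,0,0,0,0,0]
    - [1,0,0,0,0,0,0]

```text
time_s: 68.45
eef_pos: [592.5, 16.1, 124.8]
ee_rot: [-0.0, 1.0, -0.0, 0.0]
force: [0.3, 0.4, -0.3]
grip_width: 0.19
grip_force: 39.1
```

Request:
send_rows:
  targets:
    - [1,0,0,0.001,0,0,0]
    - [1,0,0,0.001,0,0,0]
    - [1,0,0,0.001,0,0,0]
    - [1,0,0,0.001,0,0,0]
    - [1,0,0,0.0005,0,0,0]
    - [1,0,0,0.0005,0,0,0]
    - [1,0,0,0,0,0,0]
    - [1,0,0,0,0,0,0]
    - [1,0,0,0,0,0,0]
    - [1,0,0,0,0,0,0]

```text
time_s: 69.7
eef_pos: [592.4, 16.1, 120.0]
ee_rot: [-0.0, 1.0, -0.0, 0.0]
force: [-3.2, 0.1, 4.7]
grip_width: 0.184
grip_force: 39.5
```

Request:
send_rows:
  targets:
    - [1,0,0,0.0005,0,0,0]
    - [1,0,0,0,0,0,0]
    - [1,0,0,0.0005,0,0,0]
    - [1,0,0,0,0,0,0]
    - [1,0,0,0,0,0,0]
    - [1,0,0,0,0,0,0]
    - [1,0,0,0,0,0,0]
    - [1,0,0,0,0,0,0]
    - [1,0,0,0,0,0,0]
    - [1,0,0,0,0,0,0]

```text
time_s: 70.95
eef_pos: [592.4, 16.1, 119.9]
ee_rot: [-0.0, 1.0, -0.0, 0.0]
force: [-6.8, 0.6, 12.1]
grip_width: 0.195
grip_force: 40.3
```

The lid took 12 N, with some side force. I'll let go, then press once more on top of the knob with the fingers shut.

Request:
send_rows:
  targets:
    - [0.6,0,0,0,0,0,0]
    - [0.3,0,0,0,0,0,0]
    - [0.3,0,0,0,0,0,0]
    - [0.3,0,0,-0.01,0,0,0]
    - [0.3,0,0,-0.012,0,0,0]
    - [0.3,0,0,-0.012,0,0,0]
    - [1,0,0,0,0,0,0]
    - [1,0,0,0,0,0,0]
    - [1,0,0,0,0,0,0]
    - [1,0,0,0,0,0,0]

```text
time_s: 72.2
eef_pos: [592.3, 16.1, 152.3]
ee_rot: [-0.0, 1.0, -0.0, -0.0]
force: [-0.0, -0.2, 0.2]
grip_width: 0.001
grip_force: 0.0
```

Request:
send_rows:
  targets:
    - [1,0,0,0.004,0,0,0]
    - [1,0,0,0.004,0,0,0]
    - [1,0,0,0.003,0,0,0]
    - [1,0,0,0.002,0,0,0]
    - [1,0,0,0.001,0,0,0]
    - [1,0,0,0.001,0,0,0]
    - [1,0,0,0,0,0,0]
    - [1,0,0,0,0,0,0]
    - [1,0,0,0,0,0,0]
    - [1,0,0,0,0,0,0]

```text
time_s: 73.45
eef_pos: [592.4, 16.1, 137.7]
ee_rot: [-0.0, 1.0, -0.0, -0.0]
force: [0.1, -0.5, -0.6]
grip_width: -0.0
grip_force: 0.0
```

Request:
send_rows:
  targets:
    - [1,0,0,0.001,0,0,0]
    - [1,0,0,0.001,0,0,0]
    - [1,0,0,0.0005,0,0,0]
    - [1,0,0,0.0005,0,0,0]
    - [1,0,0,0.0005,0,0,0]
    - [1,0,0,0,0,0,0]
    - [1,0,0,0,0,0,0]
    - [1,0,0,0,0,0,0]
    - [1,0,0,0,0,0,0]
    - [1,0,0,0,0,0,0]

```text
time_s: 74.7
eef_pos: [592.4, 16.1, 135.0]
ee_rot: [-0.0, 1.0, -0.0, 0.0]
force: [-3.6, 0.0, 6.5]
grip_width: 0.002
grip_force: 3.8
```

Contact is at 135.0 mm, exactly the height of a seated lid. I'll press to about 12–15 N, then withdraw.

Request:
send_rows:
  targets:
    - [1,0,0,0.0005,0,0,0]
    - [1,0,0,0,0,0,0]
    - [1,0,0,0.0004,0,0,0]
    - [1,0,0,0,0,0,0]
    - [1,0,0,0,0,0,0]
    - [1,0,0,0,0,0,0]
    - [1,0,0,0,0,0,0]
    - [1,0,0,0,0,0,0]
    - [1,0,0,0,0,0,0]
    - [1,0,0,0,0,0,0]

```text
time_s: 75.95
eef_pos: [592.4, 16.1, 135.0]
ee_rot: [-0.0, 1.0, -0.0, 0.0]
force: [-7.0, 1.1, 14.7]
grip_width: 0.004
grip_force: 6.9
```

Request:
send_rows:
  targets:
    - [1,0,0,-0.002,0,0,0]
    - [1,0,0,-0.005,0,0,0]
    - [1,0,0,-0.02,0,0,0]
    - [1,0,0,-0.03,0,0,0]
    - [1,0,0,-0.03,0,0,0]
    - [1,-0.03,0.03,-0.01,0,0,0]
    - [1,-0.03,0.03,0,0,0,0]
    - [1,-0.03,0.03,0,0,0,0]
    - [1,-0.03,0.03,0,0,0,0]
    - [1,0,0,0,0,0,0]

```text
time_s: 77.2
eef_pos: [471.3, -105.3, 230.6]
ee_rot: [-0.0, 1.0, -0.002, 0.0]
force: [0.3, 0.9, 0.9]
grip_width: -0.003
grip_force: 0.0
```

```bash
python3 -c "
from h import *
cap('scene','s10.png');cap('top','t10.png')
a=cv2.imread('pics/s10.png')[150:350,230:490];b=cv2.imread('pics/t10.png')[100:340,120:480]
o=np.zeros((600,800,3),np.uint8);o[:400,:520]=cv2.resize(a,(520,400));o[400:600,:300]=cv2.resize(b,(300,200));o[400:600,320:720]=cv2.resize(cv2.imread('pics/s10.png')[210:270,300:420],(400,200));cv2.imwrite('pics/f.png',o)"
```

```text
(no output)
```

View pics/f.png

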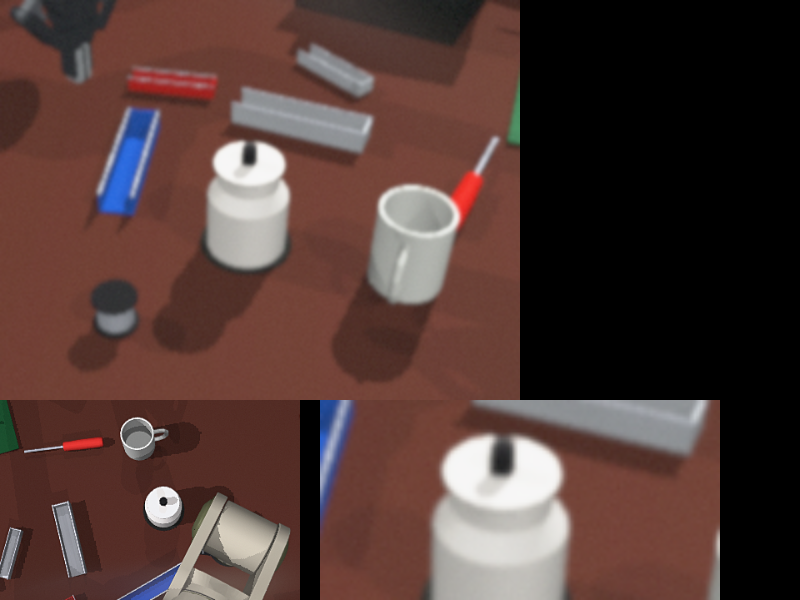

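The lid sits level on the jar at (250,165), the chute stands clear of it, and the bystanders have not moved. Handing the job in.

```bash
python3 -c "
from rig import ctrl
print(ctrl.finish_job())"
```

```text
the job is handed in; nothing more can be done
None
```

The job is handed in: all five relays were tipped from the chute into the jar, the chute is back level on the bench, the lid is pressed down level, and the mug, solder spool and screwdriver were left where they were.

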